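# Put the lid on the thin-walled pot and hold it in the ratchet clamp

### The job

Put the loose lid with the knob onto the open pot that stands in the ratchet clamp, so that it sits level on the rim, and let go of it. Then pump the clamp's trigger against its handle (the jaw moves only by its trigger; do not push the jaw itself) until the sprung nose has pushed the pot home into the V and is itself pressed in about half way; the pot is thin-walled, so never press the nose nearly all the way in. Finish while still holding the trigger squeezed like that, with lid and pot in place; leave the other things alone.

Things in the scene. Friction and masses are not known exactly. Their poses are not given: they have to be found in the camera images.
- clamp: Ratchet clamp fixed to the plate. Dark steel base 100 x 290 x 12 mm, origin: centre of its underside. Clamping axis is its y at x = 0: fixed 90 degree V jaw (plates to z = 48 mm) at the -y end, jaw block slides toward -y, toothed bar runs back to y = +171 mm. Near the +y end a black handle and trigger stick out toward -x. All but the pot is under 61 mm high. It carries jaw, nose, trigger.
- v_seat (a point): On the base top (z = 12 mm), where the centre of the pot's underside stands once the pot is home in the V: 88 mm from the clamp's origin along its -y.
- handle_grip (a point): Middle of the fixed black handle: a bar along the clamp's x, 14 mm thick (along y), z 28 to 52 mm, nothing beneath it; ends 23 mm beyond this point toward -x, free for 30 mm the other way. The trigger lies on its -y side. The handle does not give: to squeeze both between two fingers, set the hand so that the finger behind the handle only just reaches it, and the other moves the trigger.
- trigger_grip (a point): Middle of the trigger's finger piece, 60 mm from its upright pivot: black bar 14 mm thick, z 28 to 52 mm, nothing beneath, ends 25 mm beyond this point toward -x; moves with the trigger. At rest handle_grip is 36 mm from it along the clamp's +y (50 mm over their outer faces), fully squeezed 18 mm (32 mm over the outer faces).
- trigger_travel (a joint): Trigger angle, rad: 0 released (light return spring, 2 to 3 N at the finger piece), 0.30 fully squeezed toward the handle (finger piece moved 18 mm). 1.5 mm of finger movement move the jaw 1 mm, once the pawl has caught a tooth (up to 5 mm of jaw travel lost per stroke, so a full stroke gives 6 to 12 mm). Letting it out leaves the jaw where it is, see jaw_travel.
- jaw_travel (a joint): How far the jaw has moved toward the V, m; starts from 0.008 to 0.022, 0.058 at most. At 0 the nose tip is 34 mm from a pot that is home in the V. Only about 6 N of friction keep the jaw in place: a harder pressed nose pushes it back as the trigger is let out, so a firm clamping force lasts only while the trigger is held.
- jaw: Sliding steel jaw block, 36 x 36 x 40 mm, with the toothed bar behind it. Origin at the clamp's origin when jaw_travel is 0, axes as the clamp's. Not to be pushed directly.
- nose: Sprung nose that sticks out of the jaw toward the V: aluminium rod 17 mm in diameter with a dark rubber pad 24 mm in diameter, 4 mm thick; axis at z = 34 mm. Origin as the jaw's.
- nose_travel (a joint): How far the nose is pressed into the jaw, m: 0 free, 0.007 half way in, 0.014 all the way in. Spring 1.4 N per mm. It stays near 0 until the pot is home in the V (the loose pot slides before the nose).
- nose_tip (a point): Centre of the rubber pad's front face, z = 34 mm.
- nose_mouth (a point): Centre of the jaw's collar from which the nose comes out: 18 mm behind nose_tip when the nose is free, 11 mm half way in, 4 mm all the way in.
- pot: Open thin-walled round aluminium pot, 52 mm in diameter, 45 mm high, wall 3 mm. It stands loose on the clamp's base (underside at z = 12 mm, rim at 57 mm) in front of the V, 1 to 6 mm out of it. Origin: centre of its underside, z up.
- lid: Loose aluminium lid standing on the plate behind the vice among small things; the only one with a knob. Origin: centre of underside. From below: chamfered spigot 41 mm in diameter, 6 mm high (2 mm play in the pot's bore); flange 50 mm, 5 mm thick; knob 18 mm in diameter, 20 mm high. Seated, its origin is 39 mm above the pot's.
- loupe: Bystander: black loupe, 36 mm in diameter, 28 mm high, origin at the centre of its underside.
- v_block: Bystander: steel V block, 45 x 44 x 35 mm, its V open upward, origin at the centre of its underside.
- milled_block: Bystander: upright aluminium block, 50 x 16 x 40 mm, with two bores in its top, origin at the centre of its underside.
Mind the look-alikes: they are no part of the job. Leave any green or yellow look-alike of the lid alone.

How it is judged:
On the way, in this order (a step that is already met when the one before it is completed fails the run):
1. the lid is seated level on the pot and let go, the nose still free (horizontal distance between lid and pot below 0.004 m and z of lid in the frame of pot between 0.0365 and 0.0415 m and angle between the z axis of lid and the z axis of pot, either way round below 0.06 rad and angle between lid's own z axis and vertical below 0.08 rad and contact force between the fingers and lid below 0.1 N and value of joint nose_travel below 0.0015 m), for 0.2 s.
2. the nose has come up against the pot, which is in the V with its lid on (horizontal distance between lid and pot below 0.004 m and z of lid in the frame of pot between 0.0365 and 0.0415 m and angle between the z axis of lid and the z axis of pot, either way round below 0.06 rad and angle between lid's own z axis and vertical below 0.08 rad and value of joint nose_travel above 0.0025 m and horizontal distance between pot and v_seat below 0.005 m), for 0.1 s.
At the end, for the whole second after the job is handed in: Fingers still hold the trigger squeezed (over 0.03 rad, 1 N); nose in by 4 to 10 mm, pressing the pot with over 4 N; pot upright, within 5 mm of its seat in the V; lid seated on the rim within 4 mm of centre and level within 0.06 rad; robot off pot and lid; all at rest (horizontal distance between lid and pot below 0.004 m and z of lid in the frame of pot between 0.0365 and 0.0415 m and angle between the z axis of lid and the z axis of pot, either way round below 0.06 rad and angle between lid's own z axis and vertical below 0.08 rad and horizontal distance between pot and v_seat below 0.005 m and angle between pot's own z axis and vertical below 0.06 rad and value of joint nose_travel between 0.004 and 0.01 m and value of joint trigger_travel above 0.03 rad and contact force between nose and pot above 4 N and contact force between the fingers and clamp above 1 N and contact force between the arm and lid below 0.1 N and contact force between the arm and pot below 0.1 N and linear speed of each of pot, lid below 0.01 m/s); the arm keeps its last pose, push and grip.
It fails at once if the nose is pressed in nearly all the way (more than 12 of 14 mm) (value of joint nose_travel above 0.012 m).
It fails at once if the robot pushes the jaw or nose directly (more than 3 N) (contact force between the arm and jaw above 3 N).
It fails at once if a bystander is shifted by more than 20 mm (distance of any of loupe, v_block, milled_block from where it was at the start of the episode above 0.02 m).
It also fails if it takes over 72 s, if anything falls off the work surface, if the arm or the gripper's body presses on something with over 40 N, if the wrist force passes 120 N, or if a joint passes its speed limit or range.

### The arm

A 7-joint arm with a two-finger parallel gripper is mounted at the origin on a cart in front of the work surface, level with it; the furniture and walls round the work are solid. World frame = base frame: x ahead of the robot, y to its left, z up, the work surface at z = 0. Lengths are in m, angles in rad, forces in N, time in s.
With the tool pointing down it reaches from about 0.4 to 0.85 m from the base axis. Payload 10.4 kg.
Tool frame: the origin (TCP) lies between the finger pads; the fingertips stand 22 mm ahead of it and the grasp point (between the pads) lies 3 mm ahead of it; z points along the fingers, y is the line along which they close (so a half turn about z gives the same grasp; the last joint's range is limited). The gripper opens to 85 mm and grips with 20 to 120 N. Pads are 22 mm wide; open, the fingers measure 114 mm over their backs; the gripper's body (76 mm by 85 mm) begins 54 mm behind the grasp point. The pads swing forward as they close: fully open they stand 13 mm farther back than shut.
Start: joints at [1.226, 0.332, -0.065, 1.46, 0.022, 1.35, -0.088], TCP at [0.198, -0.593, 0.227] pointing down, gripper open.
Joint ranges: [-2.6, 2.6], [-0.5, 2.12], [-1.47, 1.34], [0.16, 2.42], [-1.27, 4.41], [0.06, 2.06], [-2.6, 2.6]. Speed limits (rad/s): [2.22, 2.22, 2.79, 2.79, 3.14, 3.14, 3.14].

### API

Orientations are given as a unit quaternion [x, y, z, w].
In Python, from workcell import manip, camera, ticket, boxes_of, outline_of gives the robot as it stands.
- The arm moves only by the tool carry_out, never from a script. Its argument "deltas" is a list of rows, each a list of 5 numbers: the shift along the tool's x, y, z as a fraction of full scale, then the turn about the tool's z as a fraction of full scale, then the opening, from -1 (shut) to 1 (fully open), so that 0 is half open. In form: [[tx, ty, tz, spin, gripper], ...]. A call has 1 to 20 rows; each row is the pose to reach, as a shift and turn from the pose commanded when the call began, along the tool's axes at that moment; what a row does not reach only later rows make up. Full scale, the value 1, is 150 mm for a shift and 30 degrees for a turn. A row lasts 1/8 s, in which the tool goes at most 62.5 mm and 10.7 degrees, less where a joint would pass 70% of its speed; a pose out of reach is approached as far as the arm can. A call with a number of a shift or a turn outside -1 to 1 is refused whole. A call with a gripper value outside its range is refused whole. The fingers move at their own pace and stop on an object; "force" is the grip in N (left out, the last holds). Time passes only in rows, so rows that repeat a pose let the fingers close. It gives the time, the measured TCP pose, the force, the opening and the grip force at its end, in the units of the state.
- manip.get_obs(): the state, without advancing time (a new reading comes with each control period).
- camera(name): name is "side" or "top" or "wrist"; returns a dict with "img" (400x640x3 uint8, red, green, blue), "depth" (400x640 float32, m along the optical axis (not along the pixel's ray), 0 where there is no reading), "vertical_fov" (degrees; the focal length in pixels is half the picture's height over the tangent of half this angle, whatever the lens; pixels are square), "cx", "cy" (the principal point, pixels), "R" (3x3) and "t" (3): a world point X has camera coordinates R X + t. Camera axes: x right, y down, z forward; pixel columns grow to the right and rows downward; lengths in m; the calibration is good to about 2 mm. The wrist camera is an equidistant fisheye: a pixel r from the principal point sees the ray r / f radians off the axis. A picture is of the moment at which its call begins.
- ticket.hand_in(): hands the job in; it is judged then, once.
Trained networks look in a picture, given as the dict that the camera call returned (one of the last four; its "shot" number tells which), for a name from the list of things; names that differ only in an ending like _2 or _b are one class to them, and where a whole thing is asked for, a point or a joint stands for the part that bears it (a point fixed in the world has none). Each returns a list of dicts, best first, with "conf" (0 to 1); they miss things now and then, are a little off and sometimes report something else, mostly with a low value. They report only what shows in the picture. A call takes as long as a camera call. They do not tell look-alikes from the thing itself.
- boxes_of(query, picture): "position" ([x, y, z] in m, in world coordinates, good to about 4 mm: the middle of the surface that is visible of it).
- outline_of(query, picture): "region" (400x640 bool, what is visible of it).
The state is a dict: "clock": time; "joint_pos": joint angles; "joint_velocities": joint speeds; "tau": joint torques, N m; "position": TCP position; "ee_rot": TCP orientation; "ft_force": force on the tool from outside, world axes, zero at the start; "torque": the same for the moment, N m; "grip_width": opening from 0.0 (shut) to 1.0 (fully open); "grasp_force": force on a finger pad.
Only numpy, scipy, OpenCV 4.12 (cv2) and the standard library are available. Lean on these libraries where they do the work, as an engineer would, in place of code of your own. Each camera call takes 0.05 s, during which the arm holds its last target. There are 200 camera calls.

## Working session

There is one attempt and no reset: what is moved stays moved. The work goes in short steps, Python scripts to look and compute and a tool call to move; the robot and the scene stay as the last step left them, time stands still between calls to the robot, and variables do not carry over. Pictures are saved under pics/ and viewed, at most 12 in all, crops included, and the job is handed in when it is done.

Besides the shell and the picture viewer there is one more tool, called after "Emit:" by a JSON object that holds its "api" and its "payload", one argument or row to a line. carry_out: Moves the arm, as the interface text tells. Its arguments: {"type":"object","properties":{"deltas":{"type":"array","items":{"type":"array","items":{"type":"number"}}},"force":{"type":"number"}},"required":["deltas"]}

```bash
mkdir -p pics; cat > h.py <<'E'
import numpy as np, cv2
from workcell import manip, camera, ticket, boxes_of, outline_of
def f(c): return 200/np.tan(np.radians(c["vertical_fov"])/2)
def cloud(c):
    v,u=np.mgrid[0:400,0:640]; d=c["depth"]
    p=np.stack([(u-c["cx"])/f(c)*d,(v-c["cy"])/f(c)*d,d],-1)
    return (p-c["t"])@c["R"]
def proj(c,X):
    q=c["R"]@np.array(X)+c["t"]; return q[:2]/q[2]*f(c)+[c["cx"],c["cy"]]
def save(c,n,s=None,k=1):
    im=c["img"][...,::-1]
    if s: im=im[s[1]:s[3],s[0]:s[2]]
    cv2.imwrite("pics/"+n,cv2.resize(im,None,fx=k,fy=k,interpolation=cv2.INTER_CUBIC))
E
python3 - <<'E'
from h import *
np.set_printoptions(precision=4,suppress=True)
o=manip.get_obs(); print(o)
for n in ["top","side"]:
    c=camera(n); save(c,n+"0.png")
    print(n,f(c),c["R"].tolist(),c["t"])
    for q in ["clamp","lid","pot","jaw","nose","handle_grip","trigger_grip","v_seat","loupe","v_block","milled_block","nose_tip","nose_mouth"]:
        for b in boxes_of(q,c)[:4]: print(q,np.round(b["position"],4),round(b["conf"],2),proj(c,b["position"]).round())
E
```

```text
{'clock': 0.0, 'joint_pos': array([ 1.2264,  0.3329, -0.0647,  1.461 ,  0.0216,  1.3499, -0.0885]), 'joint_velocities': array([ 0.0013, -0.0003,  0.0008,  0.0028,  0.    ,  0.0001, -0.0004]), 'tau': array([ -0.0014, -62.5447,   0.0481, -39.1603,   0.016 ,   0.01  ,
         0.    ]), 'position': array([ 0.1975, -0.5926,  0.226 ]), 'ee_rot': array([ 0.9871,  0.1602, -0.0002, -0.0007]), 'ft_force': array([-0.9271,  0.0093,  0.1236]), 'torque': array([-0.0665,  0.0434, -0.026 ]), 'grasp_force': 0.0, 'grip_width': 0.9986316829903317}
top 434.333336638606 [[-0.027096526964896783, -0.9994782778001059, -0.017576985867172757], [-0.9873922927887092, 0.02950384002551316, -0.15551843480823885], [0.15595588596746246, 0.013141370913382466, -0.9876765999063765]] [0.0063 0.5524 1.101 ]
clamp [0.5792 0.1701 0.0145] 0.88 [248. 194.]
clamp [0.5964 0.1533 0.0439] 0.24 [253. 185.]
lid [ 0.6651 -0.1421  0.0117] 0.68 [362. 160.]
lid [0.4087 0.0318 0.0111] 0.62 [301. 255.]
lid [ 0.4489 -0.0467  0.0057] 0.57 [330. 240.]
lid [ 0.6653 -0.3212  0.012 ] 0.5 [427. 157.]
pot [0.5621 0.0524 0.0177] 0.69 [292. 198.
[... 828 characters left out ...]
 0.8969136031326175, -0.41640580088917956]] [-0.5435 -0.0265  1.1304]
clamp [0.5843 0.1289 0.0309] 0.76 [338. 186.]
lid [ 0.668  -0.3368  0.0117] 0.6 [350. 291.]
lid [0.4119 0.0241 0.0118] 0.58 [271. 201.]
lid [ 0.4562 -0.0463  0.0236] 0.52 [279. 209.]
pot [0.5617 0.056  0.0545] 0.46 [327. 187.]
jaw [0.5974 0.1319 0.0406] 0.61 [343. 183.]
handle_grip [0.5795 0.1264 0.0268] 0.77 [336. 187.]
trigger_grip [0.5283 0.2517 0.0488] 0.79 [326. 165.]
loupe [ 0.6569 -0.2616  0.0214] 0.86 [349. 264.]
v_block [ 0.5774 -0.2756  0.0245] 0.78 [308. 262.]
v_block [0.5958 0.1329 0.0454] 0.18 [342. 181.]
milled_block [ 0.5852 -0.1646  0.0255] 0.85 [321. 236.]
nose_mouth [0.5961 0.1299 0.0493] 0.63 [342. 180.]
```

```bash
ls
```

```text
h.py
pics
```

```bash
python3 - <<'E'
from h import *
c=camera("top"); s=camera("side")
a=cv2.resize(c["img"][130:275,190:450],None,fx=3,fy=3,interpolation=cv2.INTER_CUBIC)
b=cv2.resize(s["img"][150:310,250:380],None,fx=2,fy=2,interpolation=cv2.INTER_CUBIC)
cv2.imwrite("pics/a.png",a[...,::-1]); cv2.imwrite("pics/b.png",cv2.resize(b,None,fx=1.7,fy=1.7)[...,::-1])
E
```

```text
(no output)
```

View pics/a.png

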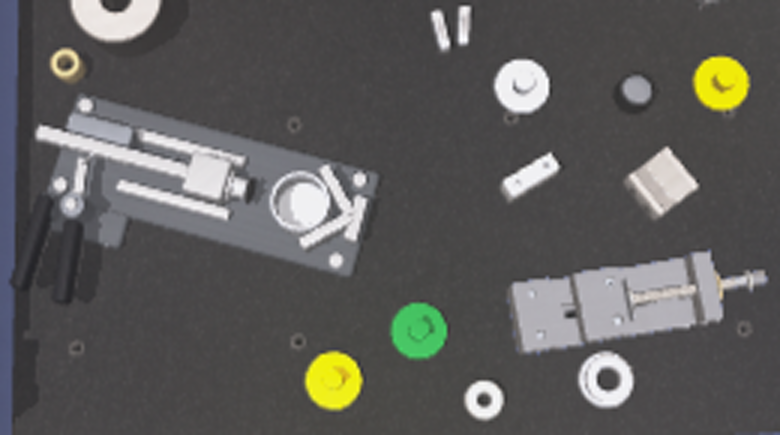

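View pics/b.png

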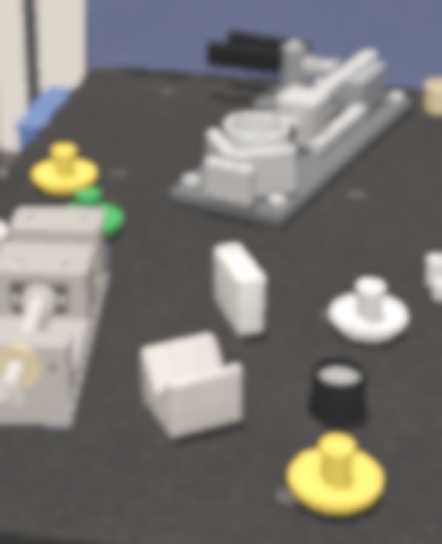

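The white/aluminium lid at top-image px (363,158) is the only uncoloured thing with a knob. The yellow ones at (430,158) and (301,257) and the green one at (329,240) are look-alikes. The rings have no knob. The clamp is at (190–315, 160–220), with its V end to the right, which is the robot's -y side, and the handles at the left. The enlarged crops confirm this.

```bash
python3 - <<'E'
from h import *
np.set_printoptions(precision=4,suppress=True)
for n in ["top","side"]:
    c=camera(n); P=cloud(c); P=P[c["depth"]>0]
    def near(x,y,r,z0,z1):
        return P[(np.hypot(P[:,0]-x,P[:,1]-y)<r)&(P[:,2]>z0)&(P[:,2]<z1)]
    print(n,"plate z",np.median(near(.6,-.05,.04,-.02,.02)[:,2]))
    b=near(.575,.16,.19,.007,.018)
    # largest comp
    im=np.zeros((500,500),np.uint8)
    ij=((b[:,:2]-[.35,-.05])*1000).astype(int); ij=ij[(ij>=0).all(1)&(ij<500).all(1)]; im[ij[:,0],ij[:,1]]=255
    im=cv2.morphologyEx(im,cv2.MORPH_CLOSE,np.ones((9,9)))
    cs,_=cv2.findContours(im,0,2); k=max(cs,key=cv2.contourArea)
    (cy,cx),(w,h),a=cv2.minAreaRect(k); print("rect centre",.35+cx/1000,-.05+cy/1000,w,h,a)
    k=near(.665,-.142,.014,.026,.036); print("knob",len(k),(k.min(0)+k.max(0))/2,k.max(0)-k.min(0),np.median(k[:,2]))
    k=near(.665,-.142,.035,.006,.016); print("flange",len(k),(k.min(0)+k.max(0))/2,k.max(0)-k.min(0),np.median(k[:,2]))
    k=near(.563,.058,.03,.05,.062); print("rim",len(k),(k.min(0)+k.max(0))/2,k.max(0)-k.min(0),np.median(k[:,2]))
    k=near(.525,.27,.06,.045,.06); print("handles",len(k),k.min(0),k.max(0))
E
```

```text
top plate z -0.00018825653461315142
rect centre 0.5727136688232422 0.1400826110839844 289.4288330078125 128.82626342773438 16.735998153686523
knob 30 [ 0.6686 -0.1467  0.0311] [0.0155 0.0163 0.0074] 0.030399179067250023
flange 205 [ 0.666  -0.147   0.0108] [0.0533 0.0475 0.0096] 0.010560121042162942
rim 81 [0.5608 0.0551 0.0555] [0.0508 0.0499 0.0108] 0.05591153242835509
handles 380 [0.48   0.2431 0.045 ] [0.5805 0.3098 0.0593]
side plate z 0.0007256528661653479
rect centre 0.61358642578125 0.11394723510742187 300.6257019042969 93.30712127685547 31.39027214050293
knob 24 [ 0.6671 -0.1466  0.0296] [0.0157 0.0179 0.0058] 0.0311493549854628
flange 182 [ 0.6681 -0.151   0.0113] [0.0481 0.0497 0.0094] 0.011261799827024813
rim 99 [0.5603 0.055  0.0546] [0.0501 0.0525 0.0091] 0.05501792938641942
handles 175 [0.4782 0.2411 0.045 ] [0.5805 0.3044 0.06  ]
```

Emit:
{"api": "carry_out", "payload": {
  "deltas": [
    [0.4,-0.2,0,0.2,1],
    [0.8,-0.4,0,0.5,1],
    [1,-0.5,0,0.5,1],
    [1,-0.5,0,0.5,1]
  ],
  "force": 30
}}

```text
clock: 2.1
position: [0.3197, -0.4715, 0.2272]
ee_rot: [0.999, 0.033, 0.001, -0.0]
ft_force: [-0.7, -0.5, -0.9]
grip_width: 0.998
grasp_force: 0.0
```

```bash
cat >> h.py <<'E'
from scipy.spatial.transform import Rotation as Ro
def go(X,yaw):
    "deltas to TCP X with tool x at yaw (deg)"
    o=manip.get_obs(); r=Ro.from_quat(o["ee_rot"]).as_matrix()
    y=np.degrees(np.arctan2(r[1,0],r[0,0])); s=(y-yaw+90)%180-90
    print("t",round(o["clock"],2),"pos",o["position"].round(4),"yaw",round(y,2),"tilt",r[:,2].round(4),"d",((np.array(X)-o["position"])@r/.15).round(4),"spin",round(s/30,4),"j",o["joint_pos"].round(2),"F",o["ft_force"].round(1),"w",round(o["grip_width"],3),o["grasp_force"])
E
python3 -c "
from h import *
go([.667,-.147,.2],-15)"
```

```text
t 2.1 pos [ 0.3197 -0.4715  0.2272] yaw 3.82 tilt [ 1.4e-03  3.0e-04 -1.0e+00] d [ 2.4538 -2.0041  0.1852] spin 0.6272 j [ 1.01  0.21 -0.13  1.61  0.03  1.32 -0.63] F [-0.7 -0.5 -0.9] w 0.998 0.0
```

Emit:
{"api": "carry_out", "payload": {
  "deltas": [
    [0.4,-0.3,0,0.3,1],
    [0.8,-0.6,0,0.6,1],
    [1,-1,0,0.6,1],
    [1,-1,0,0.6,1]
  ]
}}

```text
clock: 2.6
position: [0.4587, -0.3129, 0.2269]
ee_rot: [0.992, -0.125, 0.0, -0.0]
ft_force: [0.1, -0.5, -0.3]
grip_width: 1.0
grasp_force: 0.0
```

Emit:
{"api": "carry_out", "payload": {
  "deltas": [
    [0.4,-0.2,0,0,1],
    [0.8,-0.4,0,0,1],
    [1,-0.5,0,0,1],
    [1,-0.5,0,0,1]
  ]
}}

```text
clock: 3.1
position: [0.6231, -0.2794, 0.2251]
ee_rot: [0.992, -0.125, -0.001, -0.001]
ft_force: [0.1, -0.3, 0.2]
grip_width: 1.001
grasp_force: 0.0
```

```bash
python3 -c "
from h import *
go([.667,-.147,.2],-15)"
```

```text
t 3.1 pos [ 0.6231 -0.2794  0.2251] yaw -14.4 tilt [-9.0e-04  1.8e-03 -1.0e+00] d [ 0.0645 -0.9274  0.1688] spin 0.02 j [ 0.55  0.48 -0.28  1.27  0.13  1.41 -1.55] F [ 0.1 -0.3  0.2] w 1.001 0.0
```

Emit:
{"api": "carry_out", "payload": {
  "deltas": [
    [0.03,-0.4,0.1,0,1],
    [0.06,-0.8,0.3,0.02,1],
    [0.06,-0.93,0.5,0.02,1],
    [0.06,-0.93,0.5,0.02,1],
    [0.06,-0.93,0.5,0.02,1]
  ]
}}

```text
clock: 3.72
position: [0.6646, -0.1509, 0.153]
ee_rot: [0.991, -0.133, 0.001, 0.001]
ft_force: [0.4, -0.5, 0.6]
grip_width: 0.998
grasp_force: 0.0
```

```bash
cat >> h.py <<'E'
def fcloud(c):
    "fisheye pixel grid -> world points (depth along the axis)"
    v,u=np.mgrid[0:400,0:640].astype(float); a=u-c["cx"]; b=v-c["cy"]; r=np.hypot(a,b)+1e-9; th=r/f(c)
    d=c["depth"]; q=np.stack([np.tan(th)*a/r*d,np.tan(th)*b/r*d,d],-1)
    return (q-c["t"])@c["R"]
def fproj(c,X):
    q=c["R"]@np.array(X)+c["t"]; h=np.hypot(q[0],q[1])+1e-9; return q[:2]/h*np.arctan2(h,q[2])*f(c)+[c["cx"],c["cy"]]
E
python3 - <<'E'
from h import *
np.set_printoptions(precision=4,suppress=True)
c=camera("wrist"); save(c,"w1.png")
P=fcloud(c); ok=(c["depth"]>0)&(np.abs(c["depth"])<.5)
go([.667,-.147,.1],-15)
Q=P[ok]; print(-c["R"].T@c["t"],f(c),c["cx"],c["cy"])
def near(x,y,r,z0,z1): return Q[(np.hypot(Q[:,0]-x,Q[:,1]-y)<r)&(Q[:,2]>z0)&(Q[:,2]<z1)]
for nm,a in dict(knob=(.667,-.147,.014,.027,.036),flange=(.667,-.147,.034,.006,.015)).items():
    k=near(*a); print(nm,len(k),(k.min(0)+k.max(0))/2,k.max(0)-k.min(0),np.median(k[:,2]),k.mean(0)) if len(k) else print(nm,0)
for X in [(.667,-.147,.031),(.667,-.147,.011)]: print(fproj(c,X))
print([(b["position"],b["conf"]) for b in boxes_of("lid",c)])
E
```

```text
t 3.77 pos [ 0.6648 -0.1511  0.1534] yaw -15.35 tilt [ 0.0017 -0.0019 -1.    ] d [ 0.006  -0.0303  0.3559] spin -0.0115 j [ 0.38  0.52 -0.32  1.37  0.17  1.27 -1.79] F [-0.7 -0.8  0.3] w 1.0 0.0
[ 0.7283 -0.1683  0.3009] 309.70691628693146 321.0917750960942 202.00692762440062
knob 308 [ 0.6698 -0.1471  0.0307] [0.017 0.017 0.006] 0.03165168298952802 [ 0.6701 -0.1472  0.0316]
flange 1713 [ 0.6697 -0.1471  0.0112] [0.0496 0.0495 0.0075] 0.011772113279526453 [ 0.6708 -0.1476  0.0117]
[315.8887 194.2763]
[316.2074 189.4109]
[([0.6745, -0.1476, 0.0119], 0.82), ([0.6686, -0.3277, 0.0112], 0.81)]
```

View pics/w1.png

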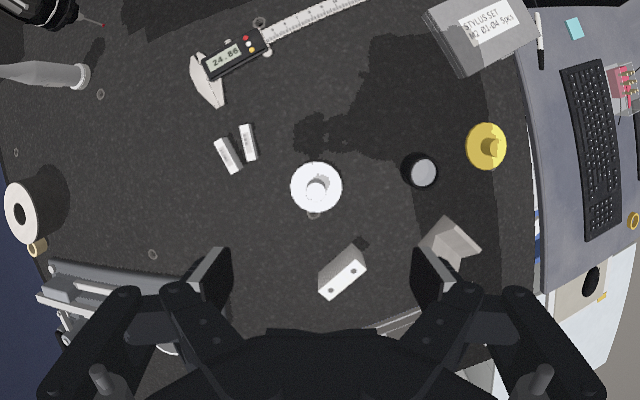

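The wrist view shows the aluminium lid with its knob at (316,188), with room for the fingers on both sides. I'm going down on it.

Emit:
{"api": "carry_out", "payload": {
  "deltas": [
    [0.02,-0.033,0.2,-0.01,0.2],
    [0.02,-0.033,0.45,-0.01,0.1],
    [0.02,-0.033,0.65,-0.01,0],
    [0.02,-0.033,0.7,-0.01,0],
    [0.02,-0.033,0.7,-0.01,0],
    [0.02,-0.033,0.7,-0.01,0]
  ]
}}

```text
clock: 4.58
position: [0.6701, -0.1445, 0.0488]
ee_rot: [0.992, -0.13, 0.001, 0.0]
ft_force: [0.5, 0.8, 0.5]
grip_width: 0.501
grasp_force: 0.0
```

```bash
python3 -c "
from h import *
go([.669,-.147,.036],-15)"
```

```text
t 4.58 pos [ 0.6701 -0.1445  0.0488] yaw -14.89 tilt [ 2.8e-03 -7.0e-04 -1.0e+00] d [-0.0031  0.018   0.0854] spin 0.0037 j [ 0.36  0.62 -0.31  1.46  0.2   1.1  -1.81] F [0.5 0.8 0.5] w 0.501 0.0
```

Emit:
{"api": "carry_out", "payload": {
  "deltas": [
    [0,0.015,0.04,0,0],
    [0,0.015,0.08,0,0],
    [0,0.015,0.08,0,0],
    [0,0.015,0.08,0,-1],
    [0,0.015,0.08,0,-1],
    [0,0.015,0.08,0,-1],
    [0,0.015,0.08,0,-1]
  ]
}}

```text
clock: 5.45
position: [0.6685, -0.1462, 0.0349]
ee_rot: [0.992, -0.129, 0.0, 0.0]
ft_force: [-0.4, -0.5, -0.2]
grip_width: -0.002
grasp_force: 0.0
```

```bash
python3 -c "
from h import *
go([.669,-.147,.036],-15)"
```

```text
t 5.45 pos [ 0.6685 -0.1462  0.0349] yaw -14.86 tilt [ 2.e-04 -1.e-04 -1.e+00] d [ 0.0046  0.0044 -0.0074] spin 0.0046 j [ 0.37  0.63 -0.31  1.46  0.21  1.08 -1.81] F [-0.4 -0.5 -0.2] w -0.002 0.0
```

```bash
python3 - <<'E'
from h import *
c=camera("wrist"); s=camera("side")
a=cv2.resize(s["img"][200:330,260:400],(560,520),interpolation=cv2.INTER_CUBIC)
cv2.imwrite("pics/s2.png",a[...,::-1])
print(boxes_of("lid",c)[:2],boxes_of("lid",s)[:3])
E
```

```text
[{'position': [0.6689, -0.3233, 0.0107], 'conf': 0.91}, {'position': [0.6819, -0.1514, 0.0127], 'conf': 0.62}] [{'position': [0.6715, -0.1615, 0.0116], 'conf': 0.68}, {'position': [0.6672, -0.3343, 0.0142], 'conf': 0.57}, {'position': [0.4092, 0.0252, 0.0092], 'conf': 0.53}]
```

View pics/s2.png

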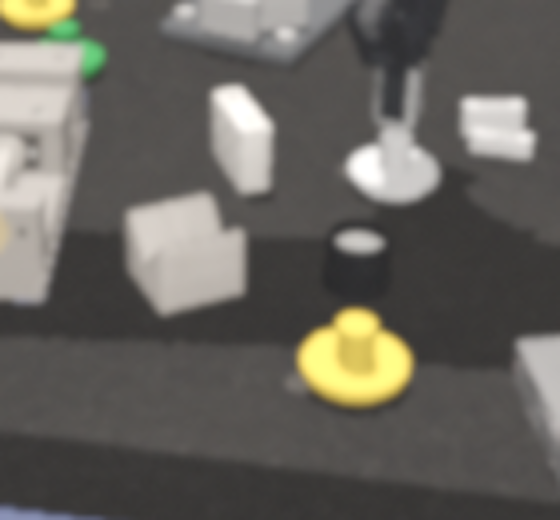

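```bash
python3 - <<'E'
from h import *
np.set_printoptions(precision=4,suppress=True)
for n,fn in [("wrist",fcloud),("side",cloud),("top",cloud)]:
    c=camera(n); P=fn(c); m=(c["depth"]>0)&(np.hypot(P[...,0]-.672,P[...,1]+.15)<.04)
    g=c["img"].max(-1)
    lid=m&(g>150)&(P[...,2]<.05); fing=m&(g<110)&(P[...,2]>.012)&(P[...,2]<.12)
    L=P[lid]; F=P[fing]
    fl=L[(L[:,2]>.006)&(L[:,2]<.016)]; kn=L[(L[:,2]>.026)&(L[:,2]<.036)]
    for nm,k in (("flange",fl),("knob",kn),("fing",F)):
        if len(k)>3: print(n,nm,len(k),k.min(0),k.max(0),((k.min(0)+k.max(0))/2))
    if n=="wrist": save(c,"w3.png",(240,120,400,280),4)
    for z in (.02,.03,.04,.05,.06):
        k=F[abs(F[:,2]-z)<.005]
        if len(k): print(z,len(k),k.mean(0))
E
```

```text
wrist flange 3146 [ 0.6495 -0.1719  0.0088] [ 0.6942 -0.1224  0.0155] [ 0.6718 -0.1472  0.0122]
wrist knob 140 [ 0.6675 -0.1563  0.0263] [ 0.6785 -0.1388  0.0332] [ 0.673  -0.1475  0.0298]
wrist fing 16055 [ 0.6512 -0.1899  0.0448] [ 0.6912 -0.11    0.12  ] [ 0.6712 -0.15    0.0824]
0.04 3 [ 0.6794 -0.1498  0.0448]
0.05 213 [ 0.6771 -0.1484  0.0511]
0.06 386 [ 0.6768 -0.1483  0.0602]
side flange 180 [ 0.6441 -0.1735  0.0065] [ 0.6902 -0.1241  0.0156] [ 0.6672 -0.1488  0.0111]
side knob 41 [ 0.6592 -0.1586  0.0266] [ 0.6753 -0.1384  0.0323] [ 0.6672 -0.1485  0.0294]
side fing 262 [ 0.6476 -0.1891  0.0465] [ 0.6885 -0.1136  0.1197] [ 0.668  -0.1513  0.0831]
0.05 20 [ 0.6646 -0.1576  0.0514]
0.06 23 [ 0.6632 -0.1594  0.0601]
top flange 66 [ 0.6474 -0.1397  0.0062] [ 0.6822 -0.1233  0.015 ] [ 0.6648 -0.1315  0.0106]
top fing 30 [ 0.6618 -0.1339  0.0148] [ 0.6859 -0.1112  0.113 ] [ 0.6738 -0.1225  0.0639]
0.05 2 [ 0.6663 -0.1338  0.0515]
```

View pics/w3.png

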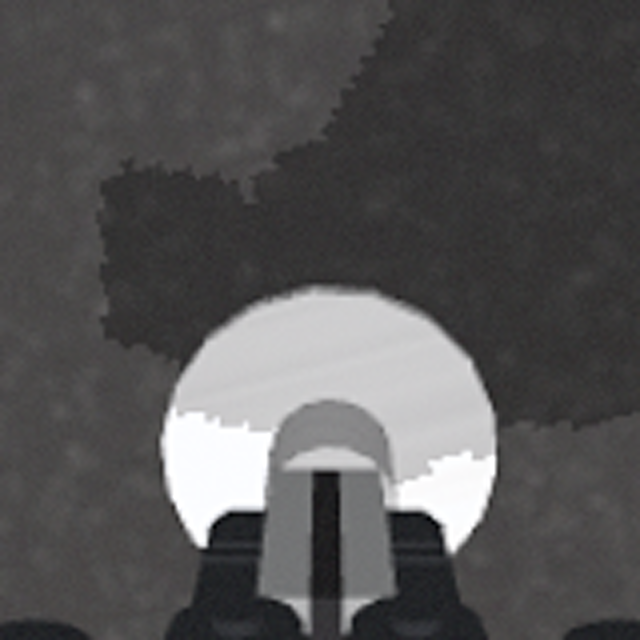

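```bash
python3 - <<'E'
from h import *
np.set_printoptions(precision=4,suppress=True)
c=camera("wrist"); P=fcloud(c)
for u,v in [(322,222),(322,228),(322,232),(322,234),(312,238),(312,242),(312,250),(312,260),(332,242),(332,255),(322,245),(300,250),(300,256)]: print(u,v,P[v,u],c["img"][v,u])
E
```

```text
322 222 [ 0.6777 -0.1493  0.0158] [137 138 138]
322 228 [ 0.6782 -0.1494  0.027 ] [137 136 138]
322 232 [ 0.6777 -0.1493  0.0319] [199 199 201]
322 234 [ 0.6767 -0.149   0.0319] [206 204 206]
312 238 [ 0.6807 -0.1451  0.0449] [115 114 117]
312 242 [ 0.6804 -0.1451  0.0492] [117 118 119]
312 250 [ 0.6808 -0.1455  0.0597] [116 116 118]
312 260 [ 0.681  -0.1459  0.0702] [114 116 116]
332 242 [ 0.6784 -0.1542  0.0502] [116 117 118]
332 255 [ 0.6781 -0.1536  0.0636] [114 116 117]
322 245 [ 0.6796 -0.1497  0.0539] [28 26 28]
300 250 [ 0.6784 -0.1388  0.0506] [34 37 40]
300 256 [ 0.6782 -0.1391  0.0568] [52 51 56]
```

Emit:
{"api": "carry_out", "payload": {
  "deltas": [
    [0,0,0,0,0],
    [0,0,0,0,0],
    [0,0,0,0,0],
    [0,0,0,0,0]
  ]
}}

```text
clock: 6.35
position: [0.6685, -0.1462, 0.0348]
ee_rot: [0.992, -0.129, 0.0, 0.0]
ft_force: [0.3, 0.2, 0.2]
grip_width: 0.496
grasp_force: 0.0
```

```bash
python3 - <<'E'
from h import *
np.set_printoptions(precision=4,suppress=True)
go([.669,-.147,.036],-15)
c=camera("wrist"); save(c,"w4.png",(220,140,420,290),4); P=fcloud(c)
o=manip.get_obs(); r=Ro.from_quat(o["ee_rot"]).as_matrix()
print("cam in tool",r.T@(-c["R"].T@c["t"]-o["position"]))
m=(c["depth"]>0); T=(P-o["position"])@r; 
k=T[m&(np.abs(T[...,0])<.014)&(np.abs(T[...,1])<.06)&(T[...,2]>-.04)&(T[...,2]<.016)]
for z in np.arange(-.04,.016,.005):
    q=k[(k[:,2]>=z)&(k[:,2]<z+.005)]
    a=q[q[:,1]<0]; b=q[q[:,1]>0]
    print(round(z,3),[(len(s),s.min(0),s.max(0)) if len(s) else 0 for s in (a,b)])
E
```

```text
t 6.35 pos [ 0.6685 -0.1462  0.0348] yaw -14.86 tilt [ 0.0001 -0.0001 -1.    ] d [ 0.0049  0.0043 -0.0078] spin 0.0046 j [ 0.37  0.63 -0.31  1.46  0.21  1.07 -1.81] F [0.3 0.2 0.2] w 0.496 0.0
cam in tool [ 0.0663  0.0002 -0.1479]
-0.04 [(216, array([-0.0102, -0.0347, -0.04  ]), array([ 0.0127, -0.0207, -0.035 ])), (209, array([-0.0101,  0.0212, -0.04  ]), array([ 0.0125,  0.0351, -0.035 ]))]
-0.035 [(226, array([-0.0099, -0.0352, -0.035 ]), array([ 0.0124, -0.0208, -0.03  ])), (223, array([-0.0103,  0.0212, -0.035 ]), array([ 0.0126,  0.0352, -0.03  ]))]
-0.03 [(228, array([-0.01  , -0.0349, -0.03  ]), array([ 0.0126, -0.0207, -0.025 ])), (219, array([-0.0098,  0.021 , -0.03  ]), array([ 0.0125,  0.0352, -0.0251]))]
-0.025 [(190, array([-0.0095, -0.0352, -0.025 ]), array([ 0.0124, -0.0208, -0.02  ])), (189, array([-0.0105,  0.0211, -0.025 ]), array([ 0.0126,  0.0354, -0.02  ]))]
-0.02 [(173, array([-0.0099, -0.0345, -0.02  ]), array([ 0.0124, -0.0208, -0.0151])), (176, array([-0.011 ,  0.0211, -0.02  ]), array([ 0.0125,  0.035 , -0.015 ]))]
-0.015 [(98, array([-0.0091, -0.0332, -0.0
[... 229 characters left out ...]
 0.0212, -0.01  ]), array([ 0.0107,  0.0219, -0.0068]))]
-0.005 [0, 0]
-0.0 [(354, array([-0.0074, -0.0079,  0.0016]), array([ 0.01  , -0.0004,  0.0049])), (471, array([-0.0081,  0.0001,  0.0011]), array([0.0099, 0.0097, 0.005 ]))]
0.005 [(50, array([-0.0063, -0.008 ,  0.0051]), array([ 0.0102, -0.0004,  0.01  ])), (55, array([0.0042, 0.0001, 0.0051]), array([0.0106, 0.0092, 0.0096]))]
0.01 [(41, array([ 0.0022, -0.0081,  0.0101]), array([ 0.0104, -0.0004,  0.015 ])), (58, array([0.003 , 0.0001, 0.0101]), array([0.0107, 0.0097, 0.015 ]))]
0.015 [(11, array([ 0.0039, -0.0078,  0.0151]), array([ 0.0104, -0.0004,  0.0159])), (7, array([0.005 , 0.0001, 0.0153]), array([0.0104, 0.0086, 0.016 ]))]
```

View pics/w4.png

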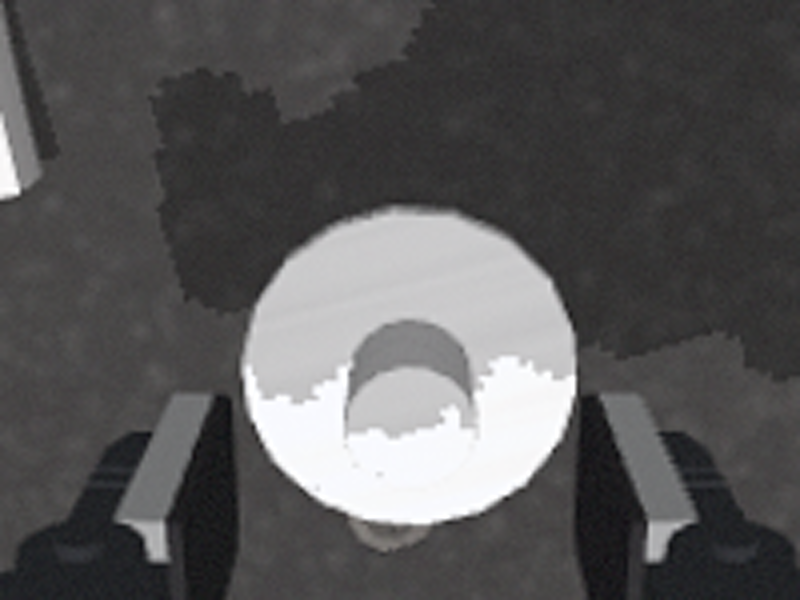

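The fingertips are really about 7 mm behind the reported TCP, not 22 mm ahead of it, so they closed just above the knob without touching it. I'm lowering by 24 mm and closing again.

Emit:
{"api": "carry_out", "payload": {
  "deltas": [
    [0,0.005,0.08,0,0],
    [0,0.005,0.16,0,0],
    [0,0.005,0.16,0,0]
  ]
}}

```text
clock: 6.78
position: [0.6671, -0.1467, 0.0088]
ee_rot: [0.992, -0.129, -0.001, -0.0]
ft_force: [0.1, -0.3, -0.4]
grip_width: 0.502
grasp_force: 0.0
```

Emit:
{"api": "carry_out", "payload": {
  "deltas": [
    [0,0,0,0,-1],
    [0,0,0,0,-1],
    [0,0,0,0,-1],
    [0,0,0,0,-1],
    [0,0,0,0,-1]
  ]
}}

```text
clock: 7.4
position: [0.6685, -0.1469, 0.0112]
ee_rot: [0.992, -0.129, 0.0, 0.0]
ft_force: [0.2, 0.4, 2.2]
grip_width: 0.187
grasp_force: 29.5
```

```bash
python3 - <<'E'
from h import *
go([.669,-.147,.036],-15)
E
```

```text
t 7.4 pos [ 0.6685 -0.1469  0.0112] yaw -14.86 tilt [ 7.e-04 -1.e-04 -1.e+00] d [ 3.300e-03  1.000e-04 -1.652e-01] spin 0.0048 j [ 0.36  0.66 -0.3   1.48  0.21  1.04 -1.82] F [0.2 0.4 2.2] w 0.187 29.456037282943726
```

Emit:
{"api": "carry_out", "payload": {
  "deltas": [
    [0,0,-0.2,0,-1],
    [0,0,-0.5,0,-1],
    [-0.2,-0.2,-0.75,0,-1],
    [-0.4,-0.5,-0.75,0,-1],
    [-0.7,-0.8,-0.75,0,-1],
    [-0.8,-0.9,-0.75,0,-1],
    [-0.8,-0.9,-0.75,0,-1],
    [-0.8,-0.9,-0.75,0,-1]
  ]
}}

```text
clock: 8.4
position: [0.5874, 0.0126, 0.1232]
ee_rot: [0.991, -0.13, 0.0, 0.0]
ft_force: [-0.7, -0.7, -1.2]
grip_width: 0.189
grasp_force: 29.4
```

```bash
python3 - <<'E'
from h import *
np.set_printoptions(precision=4,suppress=True)
go([.5605,.055,.11],-15)
c=camera("wrist"); save(c,"w5.png"); P=fcloud(c); ok=c["depth"]>0
o=manip.get_obs(); r=Ro.from_quat(o["ee_rot"]).as_matrix(); T=(P-o["position"])@r
for nm,m in dict(lid=ok&(np.hypot(T[...,0],T[...,1])<.04)&(T[...,2]>-.005)&(T[...,2]<.012), pot=ok&(P[...,2]>.051)&(P[...,2]<.062)&(np.hypot(P[...,0]-.5605,P[...,1]-.055)<.033)).items():
    k=P[m]; t=T[m]; print(nm,len(k),k.min(0),k.max(0),(t.min(0)+t.max(0))/2,np.median(t[:,2]),t.max(0)-t.min(0))
E
```

```text
t 8.4 pos [0.5874 0.0126 0.1232] yaw -14.97 tilt [ 0.0002 -0.0009 -1.    ] d [-0.2463 -0.227   0.0878] spin 0.0009 j [ 0.23  0.36 -0.4   1.67  0.15  1.14 -2.04] F [-0.7 -0.7 -1.2] w 0.189 29.400912523269653
lid 2979 [ 0.5632 -0.0128  0.1186] [0.6132 0.0359 0.1281] [ 0.0006 -0.0004 -0.0003] -0.0006282219748852047 [0.0501 0.0496 0.0095]
pot 405 [0.5469 0.0461 0.051 ] [0.5876 0.0811 0.0591] [-0.0331 -0.0457  0.068 ] 0.06584423906657147 [0.0446 0.0277 0.0081]
```

View pics/w5.png

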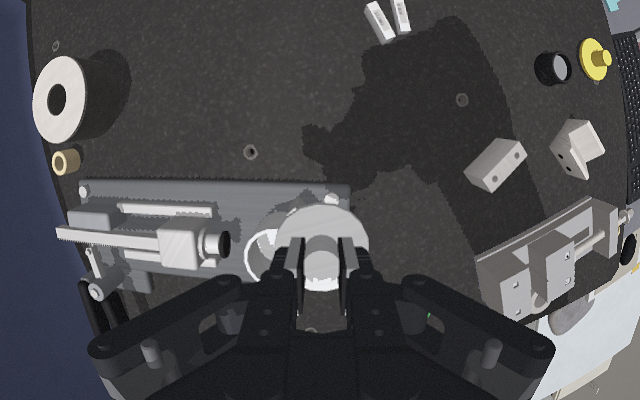

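The lid is held level, seen at (320,235), with the pot behind it at (265,258). I'm fitting the pot's rim circle and the clamp's direction.

```bash
python3 - <<'E'
from h import *
from scipy.optimize import least_squares
np.set_printoptions(precision=4,suppress=True)
for n,fn in [("wrist",fcloud),("side",cloud),("top",cloud)]:
    c=camera(n); P=fn(c); Q=P[c["depth"]>0]
    rr=np.hypot(Q[:,0]-.5605,Q[:,1]-.055)
    k=Q[(rr<.031)&(rr>.019)&(Q[:,2]>.054)&(Q[:,2]<.06)]
    g=lambda x:np.hypot(k[:,0]-x[0],k[:,1]-x[1])-.0245
    s=least_squares(g,[.5605,.055],loss="soft_l1",f_scale=.001)
    an=np.degrees(np.arctan2(k[:,1]-s.x[1],k[:,0]-s.x[0])); 
    print(n,len(k),s.x,np.abs(g(s.x)).mean(),np.histogram(an,8,(-180,180))[0],np.median(k[:,2]))
    # bar / jaw tops along clamp axis
    j=Q[(np.hypot(Q[:,0]-.597,Q[:,1]-.15)<.05)&(Q[:,2]>.047)&(Q[:,2]<.065)]
    if len(j)>10: print(" jaw", (j.min(0)+j.max(0))/2, np.median(j[:,2]), cv2.minAreaRect((j[:,:2]*1000).astype(np.float32)))
    b=Q[(np.hypot(Q[:,0]-.575,Q[:,1]-.16)<.19)&(Q[:,2]>.009)&(Q[:,2]<.015)]
    im=np.zeros((500,500),np.uint8); ij=((b[:,:2]-[.35,-.1])*1000).astype(int); ij=ij[(ij>=0).all(1)&(ij<500).all(1)]; im[ij[:,0],ij[:,1]]=255
    im=cv2.morphologyEx(im,cv2.MORPH_CLOSE,np.ones((9,9)))
    cs,_=cv2.findContours(im,0,2); kk=max(cs,key=cv2.contourArea); print(" base",cv2.minAreaRect(kk))
    ed=[]
E
```

```text
wrist 338 [0.5612 0.0544] 0.0008319084752236967 [  0   0   0  54 105  86  93   0] 0.05734269772913736
 jaw [0.5882 0.1561 0.0519] 0.054315226816911845 ((594.98583984375, 156.88717651367188), (87.75932312011719, 36.63591384887695), 69.13751983642578)
 base ((240.10159301757812, 223.5087890625), (290.32000732421875, 129.87998962402344), 16.260204315185547)
side 68 [0.56   0.0531] 0.0012656305137579143 [ 4 11 15  4  5  9 13  7] 0.056519514682888884
 jaw [0.585  0.1544 0.0518] 0.053426105314067884 ((592.6538696289062, 154.9671173095703), (88.55207061767578, 34.732810974121094), 71.07821655273438)
 base ((230.55923461914062, 234.9720001220703), (285.3609924316406, 99.41851806640625), 17.565013885498047)
top 0 [0.5605 0.055 ] nan [0 0 0 0 0 0 0 0] nan
 jaw [0.5869 0.1557 0.0542] 0.05284368301389681 ((592.4860229492188, 155.61773681640625), (83.63516235351562, 35.91950225830078), 73.64437103271484)
 base ((274.30389404296875, 232.3828887939453), (218.4033966064453, 129.08590698242188), 17.21607208251953)<stdin>:11: RuntimeWarning: Mean of empty slice.
  ret = ret.dtype.type(ret / rcount)
  return _methods._mean(a, axis=axis, dtype=dtype,
```

Emit:
{"api": "carry_out", "payload": {
  "deltas": [
    [-0.12,-0.11,0,0,-1],
    [-0.246,-0.222,0.1,0,-1],
    [-0.246,-0.222,0.22,0,-1],
    [-0.246,-0.222,0.22,0,-1],
    [-0.246,-0.222,0.22,0,-1]
  ]
}}

```text
clock: 9.22
position: [0.5602, 0.0555, 0.0907]
ee_rot: [0.992, -0.13, 0.0, 0.0]
ft_force: [-0.1, -0.4, -1.7]
grip_width: 0.186
grasp_force: 29.4
```

```bash
python3 - <<'E'
from h import *
np.set_printoptions(precision=4,suppress=True)
go([.5603,.0543,.063],-15)
c=camera("wrist"); P=fcloud(c); ok=c["depth"]>0; Q=P[ok]
k=Q[(np.hypot(Q[:,0]-.561,Q[:,1]-.0545)<.04)&(Q[:,2]>.08)&(Q[:,2]<.096)]; print("lid",k.min(0),k.max(0),(k.min(0)+k.max(0))/2)
s=camera("side"); P=cloud(s);Q=P[s["depth"]>0]
k=Q[(np.hypot(Q[:,0]-.561,Q[:,1]-.0545)<.04)&(Q[:,2]>.08)&(Q[:,2]<.096)]; print("lid side",k.min(0),k.max(0),(k.min(0)+k.max(0))/2)
E
```

```text
t 9.22 pos [0.5602 0.0555 0.0907] yaw -14.92 tilt [ 0.0004 -0.0002 -1.    ] d [0.0023 0.0073 0.1844] spin 0.0028 j [ 0.18  0.35 -0.42  1.77  0.16  1.06 -2.13] F [-0.1 -0.4 -1.7] w 0.186 29.426158368587494
lid [0.5364 0.03   0.0859] [0.586  0.0786 0.0959] [0.5612 0.0543 0.0909]
lid side [0.5357 0.0282 0.0809] [0.5843 0.074  0.0951] [0.56   0.0511 0.088 ]
```

Emit:
{"api": "carry_out", "payload": {
  "deltas": [
    [0,0,0.06,0,-1],
    [0,0,0.11,0,-1],
    [0,0,0.14,0,-1],
    [0,0,0.16,0,-1],
    [0,0,0.175,0,-1],
    [0,0,0.185,0,-1],
    [0,0,0.185,0,-1]
  ]
}}

```text
clock: 10.2
position: [0.5598, 0.056, 0.0626]
ee_rot: [0.992, -0.129, 0.0, 0.0]
ft_force: [-0.2, -0.6, -0.9]
grip_width: 0.189
grasp_force: 29.4
```

```bash
python3 - <<'E'
from h import *
np.set_printoptions(precision=4,suppress=True)
go([.5603,.0543,.063],-15)
c=camera("wrist"); P=fcloud(c); Q=P[c["depth"]>0]
k=Q[(np.hypot(Q[:,0]-.561,Q[:,1]-.0545)<.035)&(Q[:,2]>.05)&(Q[:,2]<.072)]; print("lid",k.min(0),k.max(0),np.percentile(k[:,2],[5,25,50,75,95]))
A=np.c_[k[:,:2]-[.561,.0545],np.ones(len(k))]; m=k[:,2]>.058; print(np.linalg.lstsq(A[m],k[m,2],rcond=None)[0])
E
```

```text
t 10.2 pos [0.5598 0.056  0.0626] yaw -14.86 tilt [ 0.0001 -0.0001 -1.    ] d [ 0.0063  0.0101 -0.003 ] spin 0.0046 j [ 0.17  0.38 -0.42  1.79  0.18  1.01 -2.15] F [-0.2 -0.6 -0.9] w 0.189 29.42568451166153
lid [0.5361 0.02   0.05  ] [0.5872 0.0796 0.072 ] [0.0552 0.0623 0.063  0.0635 0.0665]
[-0.0273  0.0095  0.0636]
```

Emit:
{"api": "carry_out", "payload": {
  "deltas": [
    [0,0,0.006,0,-1],
    [0,0,0.01,0,-1],
    [0,0,0.01,0,-1]
  ]
}}

```text
clock: 10.62
position: [0.5601, 0.0561, 0.062]
ee_rot: [0.992, -0.129, 0.0, 0.0]
ft_force: [-3.3, -0.5, 8.3]
grip_width: 0.188
grasp_force: 30.2
```

Emit:
{"api": "carry_out", "payload": {
  "deltas": [
    [0,0,-0.004,0,-0.55],
    [0,0,-0.006,0,-0.4],
    [0,0,-0.006,0,-0.1],
    [0,0,-0.006,0,0],
    [0,0,-0.2,0,0],
    [0,0,-0.4,0,0.2],
    [0.2,0,-0.5,0,0.4],
    [0.2,0,-0.5,0,0.6],
    [0.2,0,-0.5,0,0.6]
  ]
}}

```text
clock: 11.75
position: [0.588, 0.0485, 0.1353]
ee_rot: [0.992, -0.129, -0.001, 0.0]
ft_force: [-0.2, 0.5, -1.0]
grip_width: 0.801
grasp_force: 0.0
```

```bash
python3 - <<'E'
from h import *
np.set_printoptions(precision=4,suppress=True)
go([.5603,.0543,.15],-16.5)
c=camera("wrist"); save(c,"w6.png"); P=fcloud(c); Q=P[c["depth"]>0]
k=Q[(np.hypot(Q[:,0]-.561,Q[:,1]-.0545)<.03)&(Q[:,2]>.058)&(Q[:,2]<.067)]; print("flange",k.min(0),k.max(0),(k.min(0)+k.max(0))/2,np.median(k[:,2]))
A=np.c_[k[:,:2]-[.561,.0545],np.ones(len(k))]; print(np.linalg.lstsq(A,k[:,2],rcond=None)[0])
H=Q[(np.hypot(Q[:,0]-.525,Q[:,1]-.27)<.07)&(Q[:,2]>.044)&(Q[:,2]<.06)]; print("handles",len(H),H.min(0) if len(H) else 0,H.max(0) if len(H) else 0)
for q in ["trigger_grip","handle_grip","nose_tip","nose_mouth","jaw"]: print(q,[(np.round(b["position"],4),round(b["conf"],2),fproj(c,b["position"]).round()) for b in boxes_of(q,c)[:2]])
E
```

```text
t 11.75 pos [0.588  0.0485 0.1353] yaw -14.85 tilt [-0.0013  0.0001 -1.    ] d [-0.1886  0.0102 -0.0979] spin 0.0549 j [ 0.18  0.36 -0.42  1.65  0.15  1.17 -2.1 ] F [-0.2  0.5 -1. ] w 0.801 0.0
flange [0.5365 0.0305 0.058 ] [0.5863 0.0804 0.0669] [0.5614 0.0554 0.0625] 0.0626835830339322
[-0.0115  0.004   0.0626]
handles 955 [0.4966 0.2427 0.044 ] [0.5931 0.2976 0.0599]
trigger_grip [(array([0.5922, 0.2488, 0.0439]), 0.74, array([124., 250.]))]
handle_grip [(array([0.5937, 0.141 , 0.0147]), 0.93, array([224., 215.]))]
nose_tip [(array([0.5806, 0.1033, 0.0376]), 0.74, array([261., 226.]))]
nose_mouth [(array([0.5943, 0.1443, 0.0472]), 0.61, array([210., 226.]))]
jaw [(array([0.5974, 0.1481, 0.0508]), 0.67, array([203., 225.])), (array([ 0.5825, -0.1475,  0.0368]), 0.21, array([526., 156.]))]
```

View pics/w6.png

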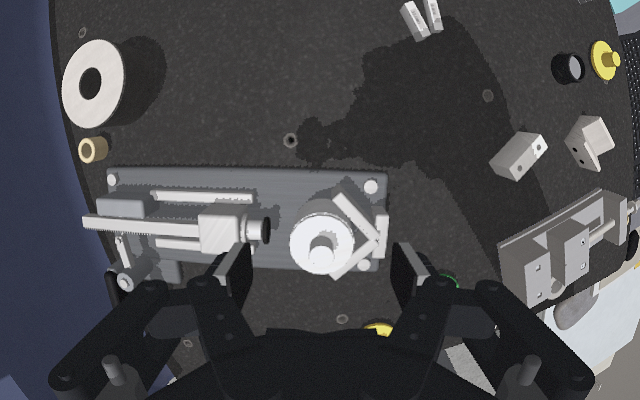

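The lid sits level on the pot (321,245), flange top at 62–63 mm. Next I'm measuring the handles.

```bash
python3 - <<'E'
from h import *
np.set_printoptions(precision=4,suppress=True)
for n,fn in [("top",cloud),("side",cloud)]:
    c=camera(n); P=fn(c); g=c["img"].max(-1)
    m=(c["depth"]>0)&(P[...,2]>.046)&(P[...,2]<.058)&(np.hypot(P[...,0]-.52,P[...,1]-.27)<.07)&(g<75)
    nl,lab=cv2.connectedComponents(m.astype(np.uint8))
    for i in range(1,nl):
        k=P[lab==i]
        if len(k)>25:
            r=cv2.minAreaRect((k[:,:2]*1000).astype(np.float32)); d=np.linalg.svd(k[:,:2]-k[:,:2].mean(0))[2][0]
            print(n,len(k),r,"yaw",np.degrees(np.arctan2(d[1],d[0])),np.median(k[:,2]))
    if n=="top": cv2.imwrite("pics/t7.png",cv2.resize(c["img"][150:240,190:320],None,fx=6,fy=6,interpolation=cv2.INTER_CUBIC)[...,::-1])
    for q in ["nose_tip","nose_mouth","jaw","trigger_grip"]: print(q,[(np.round(b["position"],4),round(b["conf"],2)) for b in boxes_of(q,c)[:1]])
E
```

```text
top 165 ((533.615478515625, 290.9673156738281), (15.470935821533203, 84.37621307373047), 74.4747543334961) yaw 163.5095047977592 0.050484382075816445
top 144 ((515.4232177734375, 260.7484130859375), (14.484265327453613, 72.66212463378906), 81.97462463378906) yaw 171.539074084764 0.050542052312015376
nose_tip []
nose_mouth [(array([0.6045, 0.2072, 0.0448]), 0.58)]
jaw [(array([0.6047, 0.2072, 0.0419]), 0.68)]
trigger_grip [(array([0.522 , 0.2597, 0.0477]), 0.49)]
side 76 ((518.3958740234375, 273.64874267578125), (46.92338562011719, 62.70957946777344), 80.43440246582031) yaw -34.220176881512586 0.04925763651978756
nose_tip []
nose_mouth [(array([0.5997, 0.1285, 0.048 ]), 0.82)]
jaw [(array([0.5997, 0.1323, 0.0415]), 0.71)]
trigger_grip [(array([0.528 , 0.2555, 0.0476]), 0.55)]
```

View pics/t7.png

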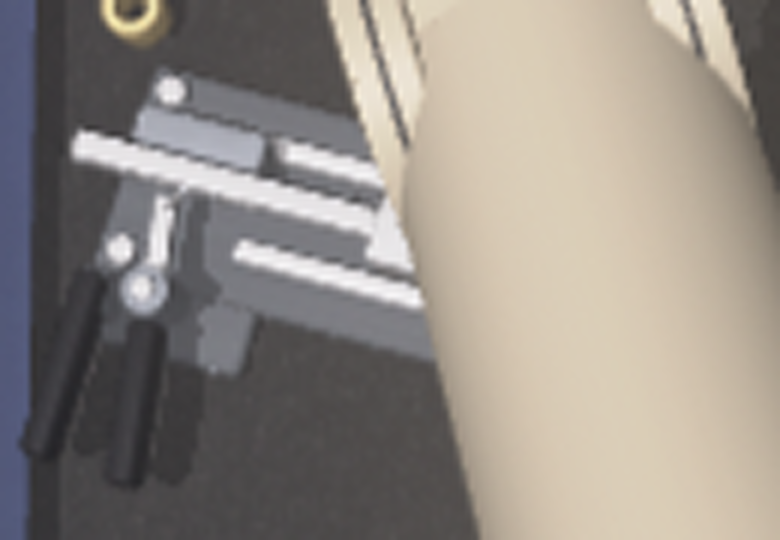

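Emit:
{"api": "carry_out", "payload": {
  "deltas": [
    [-0.2,-0.2,0,-0.3,0.6],
    [-0.45,-0.5,0,-0.6,0.6],
    [-0.7,-0.8,0,-0.9,0.6],
    [-0.9,-1,0,-1,0.6],
    [-0.9,-1,0,-1,0.6]
  ]
}}

```text
clock: 13.18
position: [0.4947, 0.2316, 0.1364]
ee_rot: [0.991, 0.135, 0.0, -0.001]
ft_force: [1.3, -0.2, -0.2]
grip_width: 0.803
grasp_force: 0.0
```

Emit:
{"api": "carry_out", "payload": {
  "deltas": [
    [0.08,-0.15,0,-0.35,0.6],
    [0.18,-0.31,0,-0.7,0.6],
    [0.18,-0.31,0,-1,0.6]
  ]
}}

```text
clock: 13.55
position: [0.5111, 0.2811, 0.1359]
ee_rot: [0.922, 0.387, 0.0, -0.0]
ft_force: [0.1, -0.2, -0.0]
grip_width: 0.8
grasp_force: 0.0
```

Emit:
{"api": "carry_out", "payload": {
  "deltas": [
    [0,0,0,-0.35,0.6],
    [0,0,0,-0.7,0.6],
    [0,0,0,-1,0.6]
  ]
}}

```text
clock: 13.92
position: [0.5115, 0.2787, 0.1359]
ee_rot: [0.792, 0.611, -0.0, 0.0]
ft_force: [0.6, 0.1, 0.2]
grip_width: 0.801
grasp_force: 0.0
```

Emit:
{"api": "carry_out", "payload": {
  "deltas": [
    [0,0,0,-0.35,0.6],
    [0,0,0,-0.7,0.6],
    [0,0,0,-1,0.6]
  ]
}}

```text
clock: 14.3
position: [0.5115, 0.2786, 0.1359]
ee_rot: [0.606, 0.795, -0.0, 0.0]
ft_force: [-0.0, 0.0, 0.3]
grip_width: 0.801
grasp_force: 0.0
```

Emit:
{"api": "carry_out", "payload": {
  "deltas": [
    [0,0,0,-0.35,0.6],
    [0,0,0,-0.7,0.6],
    [0,0,0,-1,0.6]
  ]
}}

```text
clock: 14.68
position: [0.5115, 0.2786, 0.1358]
ee_rot: [0.38, 0.925, -0.0, 0.0]
ft_force: [0.2, -0.5, 0.7]
grip_width: 0.802
grasp_force: 0.0
```

Emit:
{"api": "carry_out", "payload": {
  "deltas": [
    [0,0,0,-0.35,0.6],
    [0,0,0,-0.7,0.6],
    [0,0,0,-0.95,0.6],
    [0,0,0,-0.95,0.6]
  ]
}}

```text
clock: 15.18
position: [0.5113, 0.2788, 0.1357]
ee_rot: [0.144, 0.99, -0.0, -0.0]
ft_force: [-0.2, 0.5, -0.5]
grip_width: 0.796
grasp_force: 0.0
```

```bash
python3 - <<'E'
from h import *
np.set_printoptions(precision=4,suppress=True)
go([.5098,.2795,.1],-16.5)
c=camera("wrist"); save(c,"w8.png"); P=fcloud(c); g=c["img"].max(-1)
m=(c["depth"]>0)&(P[...,2]>.045)&(P[...,2]<.059)&(np.hypot(P[...,0]-.51,P[...,1]-.28)<.07)
nl,lab=cv2.connectedComponents(m.astype(np.uint8))
for i in range(1,nl):
    k=P[lab==i]
    if len(k)>60:
        d=np.linalg.svd(k[:,:2]-k[:,:2].mean(0),full_matrices=False)[2][0]
        print(len(k),cv2.minAreaRect((k[:,:2]*1000).astype(np.float32)),np.degrees(np.arctan2(d[1],d[0])),np.median(k[:,2]))
E
```

```text
t 15.18 pos [0.5113 0.2788 0.1357] yaw 163.48 tilt [-0.0004 -0.0002 -1.    ] d [0.011  0.0016 0.2381] spin -0.0008 j [ 0.24  0.53 -1.07  1.65  0.48  1.26  0.36] F [-0.2  0.5 -0.5] w 0.796 0.0
2043 ((526.7103881835938, 259.5829162597656), (20.84763526916504, 96.96273803710938), 82.73229217529297) -8.37173521117626 0.05258333272958953
1772 ((533.0037841796875, 292.82293701171875), (14.754012107849121, 84.69403076171875), 73.19324493408203) -17.11041056683901 0.05226640126421133
```

View pics/w8.png

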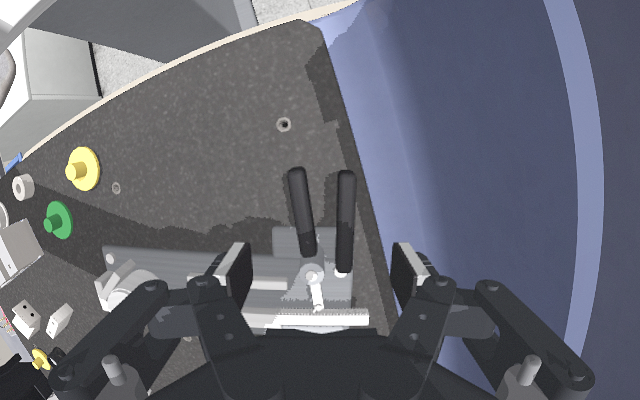

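```bash
python3 - <<'E'
from h import *
np.set_printoptions(precision=4,suppress=True)
c=camera("wrist"); P=fcloud(c)
for u,v in [(340,60),(370,60),(365,150),(380,200),(375,230),(420,150),(440,220),(550,100)]: print(u,v,P[v,u],c["depth"][v,u])
E
```

```text
340 60 [ 0.3846  0.3401 -0.089 ] 0.34066638
370 60 [ 0.3958  0.372  -0.0747] 0.32726836
365 150 [ 0.498   0.3385 -0.0893] 0.36935642
380 200 [ 0.5648  0.341  -0.0918] 0.38815793
375 230 [0.5642 0.3183 0.0017] 0.29945764
420 150 [ 0.5096  0.3952 -0.0522] 0.33215013
440 220 [ 0.5953  0.4003 -0.0457] 0.34686393
550 100 [0.4647 0.415  0.1521] 0.12222707
```

Emit:
{"api": "carry_out", "payload": {
  "deltas": [
    [0.01,0.006,0.2,0,0.6],
    [0.01,0.006,0.45,0,0.6],
    [0.01,0.006,0.65,0,0.6],
    [0.01,0.006,0.76,0,0.6],
    [0.01,0.006,0.76,0,0.6],
    [0.01,0.006,0.76,0,0.6]
  ]
}}

```text
clock: 16.02
position: [0.5101, 0.2817, 0.0233]
ee_rot: [0.143, 0.99, 0.0, 0.001]
ft_force: [0.3, 0.2, 0.1]
grip_width: 0.8
grasp_force: 0.0
```

```bash
cat >> h.py <<'E'
YC=np.array([.284,.959]); XC=np.array([.959,-.284])
def fing():
    c=camera("wrist"); P=fcloud(c); o=manip.get_obs(); r=Ro.from_quat(o["ee_rot"]).as_matrix(); T=(P-o["position"])@r
    m=(c["depth"]>0)&(np.abs(T[...,0])<.03)&(np.abs(T[...,1])<.07)&(P[...,2]>.042)&(P[...,2]<.06)
    return c,P,T,m
def jaw(n="side"):
    "jaw top (z~52) extents along the clamp axis"
    c=camera(n); P=(fcloud if n=="wrist" else cloud)(c); g=c["img"].max(-1)
    y=P[...,:2]@YC; x=P[...,:2]@XC
    return c,P,x,y
E
python3 - <<'E'
from h import *
np.set_printoptions(precision=4,suppress=True)
go([.51,.28,.02],-16.5)
c,P,T,m=fing(); save(c,"w9.png",(220,120,420,270),4)
for u in (-.02,-.01,0,.01,.02):
    k=T[m&(abs(T[...,0]-u)<.002)]; h=np.histogram(k[:,1],28,(-.07,.07))[0]; print(u,h)
print("pot yc",np.array([.5612,.0544])@YC,"xc",np.array([.5612,.0544])@XC)
c,P,x,y=jaw()
m=(c["depth"]>0)&(P[...,2]>.045)&(P[...,2]<.058)&(abs(x-np.array([.5612,.0544])@XC)<.019)
print("side y hist 5mm from .2:",np.histogram(y[m],40,(.2,.4))[0])
E
```

```text
t 16.02 pos [0.5101 0.2817 0.0233] yaw 163.61 tilt [ 0.0015  0.0007 -1.    ] d [-0.0022 -0.011   0.0217] spin 0.0036 j [ 0.17  0.65 -0.97  1.74  0.61  1.08  0.28] F [0.3 0.2 0.1] w 0.8 0.0
-0.02 [ 0  0  0  0  0  0  0  0  0 37 71 72 35  0  0  0 81 75 49  0  0  0  0  0
  0  0  0  0]
-0.01 [  0   0   0   0   0   0   0  66   0  58  87 104   0   0   0   0  99  81
  59   0  64   0   0   0   0   0   0   0]
0 [  0   0   0   0   0   0   0  73  10  84  93  78   0   0   0   0 101  99
  57   0  78   0   0   0   0   0   0   0]
0.01 [  0   0   0   0   0  25 183  80  35  96 101  64   0   0   0   0 108 101
  78   0  84 186  24   0   0   0   0   0]
0.02 [  0   0   0   0   0   0   0   0  64 105 133  24   0   0   0   0 132 125
  85   0   0   0   0   0   0   0   0   0]
pot yc 0.21155039999999997 xc 0.5227412
side y hist 5mm from .2: [ 0  0  0  0  0  0  0  0  0  0  0  1  0  0  6 24 22  8 10 10  8 10  3  0
  0  1  0  2  4  2  3  2  3  3  4  5  4  4  4  3]
```

The fingers straddle the handle and trigger with clearance. First stroke, with the hand following so that the rear finger just stays on the handle.

Emit:
{"api": "carry_out", "payload": {
  "deltas": [
    [-0.01,-0.01,0.01,0,0.22],
    [-0.01,-0.01,0.01,0,0.2],
    [-0.01,0.003,0.01,0,0.13],
    [-0.01,0.017,0.01,0,0.035],
    [-0.01,0.03,0.01,0,-0.06],
    [-0.01,0.043,0.01,0,-0.15],
    [-0.01,0.05,0.01,0,-0.2],
    [-0.01,0.05,0.01,0,-0.2]
  ],
  "force": 30
}}

```text
clock: 17.12
position: [0.5131, 0.2884, 0.0216]
ee_rot: [0.142, 0.99, -0.0, 0.0]
ft_force: [-3.7, -0.1, 11.7]
grip_width: 0.402
grasp_force: 9.0
```

```bash
python3 - <<'E'
from h import *
np.set_printoptions(precision=4,suppress=True)
go([.51,.28,.02],-16.5)
c,P,T,m=fing()
for u in (.015,.02):
    k=T[m&(abs(T[...,0]-u)<.002)]; print(u,np.histogram(k[:,1],28,(-.07,.07))[0])
for n in ("side","wrist","top"):
    c,P,x,y=jaw(n)
    m=(c["depth"]>0)&(P[...,2]>.046)&(P[...,2]<.058)&(abs(x-.5227)<.022)
    print(n,np.histogram(y[m],50,(.23,.33))[0])
    for q in ("nose_tip","nose_mouth","jaw"): print(q,[(np.round(np.array(b["position"])[:2]@YC,4),np.round(b["position"],3),round(b["conf"],2)) for b in boxes_of(q,c)[:1]])
    if n=="wrist":save(c,"w10.png")
    if n=="side": cv2.imwrite("pics/s10.png",cv2.resize(c["img"][140:220,290:400],None,fx=7,fy=7,interpolation=cv2.INTER_CUBIC)[...,::-1])
E
```

```text
t 17.12 pos [0.5131 0.2884 0.0216] yaw 163.63 tilt [ 0.0006 -0.0001 -1.    ] d [ 0.0044 -0.0594  0.0108] spin 0.0044 j [ 0.15  0.67 -0.96  1.72  0.61  1.08  0.27] F [-3.7 -0.1 11.7] w 0.402 8.962843059562147
0.015 [  0   0   0   0   0   0   0   0   0   0   0  70 112 104  54 109 103  41
   0   0   0   0   0   0   0   0   0   0]
0.02 [  0   0   0   0   0   0   0   0   0   0   0  59 112 125  87 118 121  49
   0   0   0   0   0   0   0   0   0   0]
side [ 0  0  0  0  0  0  0  0  0  0  0  0  0  0  0  0  0  2  6  9 11  8  7  2
  2  7  4  4  3  0  6  3  4  3  5  3  1  2  0  0  0  0  0  0  0  1  0  0
  2  1]
nose_tip []
nose_mouth [(np.float64(0.2869), array([0.596, 0.123, 0.045]), 0.63)]
jaw [(np.float64(0.289), array([0.596, 0.125, 0.044]), 0.65)]
wrist [ 52  57  81 126  43   0   0   0   0   0   0   0   0   0   0   0   0   0
   0   0   0   0   0   0   0   0   0   0   0   0   0   0   0   0   0   0
   0   0   0   0   0   0   0   0   0   0   0   0   0   0]
nose_tip []
nose_mouth []
jaw [(np.float64(0.223), array([0.538, 0.073, 0.045]), 0.32)]
top [ 1  1  1  0  0  0  0  0  0  2  0  0  0  0  0  0  0  0  1  4 10 11  9 12
  9 11 12  9 10 11 11  9 11  8 11 12 10  8  5  2  2  2  2  2  0  1  3  1
  0  1]
nose_tip []
nose_mouth [(np.float64(0.3062), array([0.591, 0.144, 0.047]), 0.65)]
jaw [(np.float64(0.307), array([0.593, 0.144, 0.041]), 0.61)]
```

View pics/s10.png

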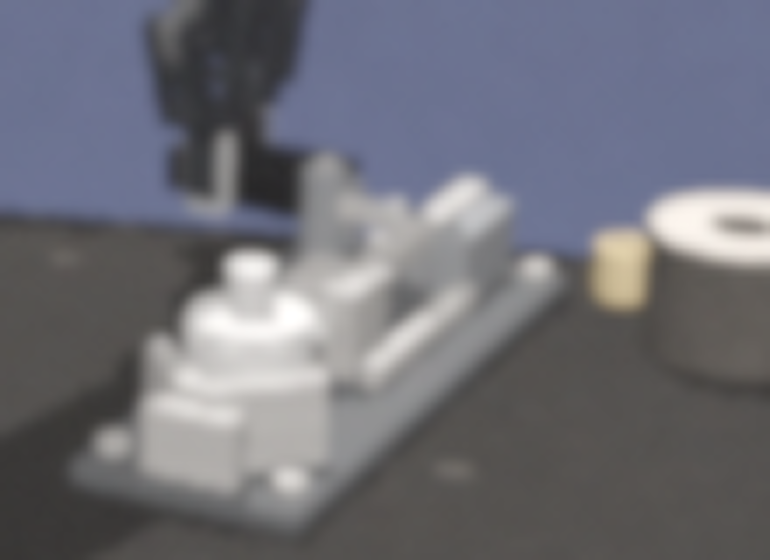

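```bash
cat >> h.py <<'E'
def rep():
    c,P,x,y=jaw("top"); ok=(c["depth"]>0)&(abs(x-.522)<.009)
    for a in ((.036,.049),(.050,.058),(.059,.067),(.07,.09)):
        m=ok&(P[...,2]>a[0])&(P[...,2]<a[1]); print(a,"y 2mm bins from .18:",np.histogram(y[m],65,(.18,.31))[0])
    m=(c["depth"]>0)&(P[...,2]>.050)&(P[...,2]<.058)&(abs(x-.522)<.012)&(y>.245)&(y<.33)
    print("jaw front/back",np.percentile(y[m],[2,10]),m.sum())
    m=(c["depth"]>0)&(P[...,2]>.059)&(P[...,2]<.067)&(abs(x-.522)<.03)&(y<.245)
    q=P[m]; print("flange",(q.min(0)+q.max(0))/2,((q.min(0)+q.max(0))/2)[:2]@YC,q.max(0)-q.min(0))
    return c
E
python3 - <<'E'
from h import *
np.set_printoptions(precision=4,suppress=True)
c=rep(); P=cloud(c)
for y in np.arange(.236,.280,.0025):
    X=y*YC+.522*XC; 
    u,v=proj(c,[*X,.044]).round().astype(int); print(round(y,4),c["img"][v,u],P[v,u,:2]@YC,P[v,u,2])
E
```

```text
(0.036, 0.049) y 2mm bins from .18: [0 0 0 3 0 0 0 0 0 0 0 0 0 0 0 0 0 0 0 0 0 0 0 0 0 0 0 0 0 0 0 0 0 0 5 6 1
 5 3 3 4 5 3 6 4 4 0 0 0 0 0 0 0 0 0 0 0 0 0 0 0 0 1 0 2]
(0.05, 0.058) y 2mm bins from .18: [0 0 0 4 4 0 0 0 0 0 1 0 0 0 0 0 0 0 0 0 0 0 0 0 0 0 0 2 0 0 0 0 0 0 0 0 0
 0 0 0 0 0 0 1 0 4 4 6 5 3 5 5 5 3 5 6 5 5 5 6 4 4 5 1 0]
(0.059, 0.067) y 2mm bins from .18: [0 0 0 0 3 6 5 3 4 4 5 5 3 0 1 1 1 1 0 2 1 4 5 4 5 5 5 3 1 0 0 0 0 0 0 0 0
 0 0 0 0 0 0 0 0 0 0 0 0 0 0 0 0 0 0 0 0 0 0 0 0 0 0 0 0]
(0.07, 0.09) y 2mm bins from .18: [0 0 0 0 0 0 0 0 0 0 0 3 4 5 5 6 5 6 4 5 0 0 0 0 0 0 0 0 0 0 0 0 0 0 0 0 0
 0 0 0 0 0 0 0 0 0 0 0 0 0 0 0 0 0 0 0 0 0 0 0 0 0 0 0 0]
jaw front/back [0.2709 0.2737] 117
flange [ 0.5162 -0.1121  0.063 ] 0.039058061680875986 [0.1382 0.3832 0.008 ]
0.236 [241 241 244] 0.23344499404419 0.06513565159598307
0.2385 [202 202 210] 0.2366415894370664 0.06017165843179266
0.241 [109 109 113] 0.24563910350054194 0.01409208959385855
0.2435 [88 88 93] 0.2494310739156779 0.011152536243355845
0.246 [57 56 57] 0.24906086128382 0.03177121175718903
0.2485 [57 56 57] 0.24906086128382 0.03177121175718903
0.251 [59 58 58] 0.2500596631271137 0.04250813063460131
0.2535 [92 91 92] 0.25514116991088465 0.030653005944784196
0.256 [219 219 224] 0.25578375482310034 0.04337836507611903
0.2585 [195 193 198] 0.258436066353174 0.04280306705358527
0.261 [187 185 190] 0.261766371834074 0.03794616487487506
0.2635 [186 184 189] 0.2645836518542317 0.04102779244006457
0.266 [139 138 141] 0.26707176651607184 0.04152947455307014
0.2685 [156 153 155] 0.26899950441659404 0.04541183499326375
0.271 [111 109 111] 0.2713394395429509 0.046728096032638194
0.2735 [160 157 160] 0.27364813446872366 0.0525052926624846
0.276 [160 157 160] 0.27364813446872366 0.0525052926624846
0.2785 [168 165 168] 0.27584443331620523 0.05452878717629798
```

Jaw front is at 0.2705, nose tip at 0.2485 and pot wall at 0.2375 along the clamp axis. That leaves about 12–17 mm until the nose is up against the pot at home. Second stroke.

Emit:
{"api": "carry_out", "payload": {
  "deltas": [
    [0,-0.02,-0.007,0,0],
    [0,-0.045,-0.007,0,0.15],
    [0,-0.06,-0.007,0,0.22],
    [0,-0.06,-0.007,0,0.22],
    [0,-0.057,-0.007,0,0.2],
    [0,-0.047,-0.007,0,0.13],
    [0,-0.033,-0.007,0,0.035],
    [0,-0.02,-0.007,0,-0.06],
    [0,-0.007,-0.007,0,-0.15],
    [0,0.003,-0.007,0,-0.21],
    [0,0.003,-0.007,0,-0.21]
  ]
}}

```text
clock: 19.2
position: [0.513, 0.2885, 0.0227]
ee_rot: [0.142, 0.99, -0.0, 0.0]
ft_force: [-5.8, -1.4, 16.0]
grip_width: 0.399
grasp_force: 11.9
```

```bash
python3 - <<'E'
from h import *
np.set_printoptions(precision=4,suppress=True)
rep(); go([.51,.28,.02],-16.5)
E
```

```text
(0.036, 0.049) y 2mm bins from .18: [0 0 0 3 0 0 0 0 0 0 0 0 0 0 0 0 0 0 0 0 0 0 0 0 0 0 0 0 0 2 5 5 2 4 5 3 5
 5 4 7 2 3 0 0 0 0 0 0 0 0 1 0 0 0 0 0 0 0 1 1 3 4 4 4 5]
(0.05, 0.058) y 2mm bins from .18: [1 0 0 1 3 0 0 1 0 0 0 1 0 0 0 0 0 0 0 0 0 0 0 0 0 0 0 0 0 0 0 0 0 0 0 0 0
 0 1 1 1 5 3 4 6 5 6 4 4 6 4 6 5 4 3 5 5 6 2 0 0 0 0 0 0]
(0.059, 0.067) y 2mm bins from .18: [0 0 0 3 4 4 5 4 6 4 5 4 4 2 0 0 0 0 1 1 1 2 5 7 2 5 5 4 2 0 0 0 0 0 0 0 0
 0 0 0 0 0 1 0 0 0 0 0 0 0 0 0 0 1 0 0 0 0 0 0 0 0 0 0 0]
(0.07, 0.09) y 2mm bins from .18: [0 0 0 0 0 0 0 0 0 0 0 1 4 6 5 5 6 5 5 4 1 0 0 0 0 0 0 0 0 0 0 0 0 0 0 0 0
 0 0 0 0 0 0 0 0 0 0 0 0 0 0 0 0 0 0 0 0 0 0 0 0 0 0 0 0]
jaw front/back [0.262  0.2648] 112
flange [ 0.5163 -0.1076  0.0625] 0.04346746853234662 [0.1385 0.3741 0.007 ]
t 19.25 pos [0.513  0.2885 0.0228] yaw 163.63 tilt [ 0.0001 -0.0007 -1.    ] d [ 0.0031 -0.0602  0.0185] spin 0.0043 j [ 0.15  0.66 -0.96  1.72  0.61  1.09  0.27] F [-5.5 -1.5 15.2] w 0.399 11.896309303119779
```

Emit:
{"api": "carry_out", "payload": {
  "deltas": [
    [0,-0.02,-0.007,0,0],
    [0,-0.045,-0.007,0,0.15],
    [0,-0.063,-0.007,0,0.22],
    [0,-0.063,-0.007,0,0.22],
    [0,-0.06,-0.007,0,0.2],
    [0,-0.05,-0.007,0,0.13],
    [0,-0.036,-0.007,0,0.035],
    [0,-0.023,-0.007,0,-0.06],
    [0,-0.017,-0.007,0,-0.1],
    [0,-0.017,-0.007,0,-0.1]
  ]
}}

```text
clock: 20.5
position: [0.5123, 0.2863, 0.0237]
ee_rot: [0.142, 0.99, -0.0, 0.0]
ft_force: [-3.4, -0.5, 13.5]
grip_width: 0.453
grasp_force: 10.5
```

```bash
python3 - <<'E'
from h import *
np.set_printoptions(precision=4,suppress=True)
rep(); go([.51,.28,.02],-16.5)
E
```

```text
(0.036, 0.049) y 2mm bins from .18: [1 0 3 0 0 0 0 0 0 0 0 0 0 0 0 0 0 0 0 0 0 0 0 0 0 0 0 0 2 4 4 3 3 4 5 3 6
 4 6 2 1 0 0 0 0 0 0 2 1 0 0 0 0 0 0 0 0 3 2 4 2 4 4 4 4]
(0.05, 0.058) y 2mm bins from .18: [0 0 4 2 1 0 0 0 0 0 0 1 0 0 0 0 0 0 0 1 0 0 0 0 0 0 0 0 0 0 0 0 0 0 0 0 0
 0 1 5 4 4 6 3 5 4 5 4 4 5 6 4 5 6 4 5 4 0 0 0 0 0 0 0 0]
(0.059, 0.067) y 2mm bins from .18: [0 0 1 3 5 4 5 5 4 4 5 2 3 1 0 0 1 0 2 1 2 5 5 3 4 4 6 2 0 0 0 0 0 0 0 0 0
 0 0 0 0 0 1 0 0 0 0 0 0 0 0 0 0 0 0 0 0 0 0 0 0 0 0 0 0]
(0.07, 0.09) y 2mm bins from .18: [0 0 0 0 0 0 0 0 0 0 0 4 4 5 7 5 7 4 4 3 0 0 0 0 0 0 0 0 0 0 0 0 0 0 0 0 0
 0 0 0 0 0 0 0 0 0 0 0 0 0 0 0 0 0 0 0 0 0 0 0 0 0 0 0 0]
jaw front/back [0.2584 0.2612] 116
flange [ 0.5163 -0.073   0.0629] 0.07660329050087675 [0.1383 0.3001 0.0078]
t 20.55 pos [0.5123 0.2863 0.0236] yaw 163.63 tilt [ 0.0002 -0.0001 -1.    ] d [ 0.0028 -0.0448  0.0243] spin 0.0044 j [ 0.16  0.66 -0.97  1.73  0.61  1.08  0.28] F [-5.  1. 13.] w 0.454 10.51480210502632
```

Emit:
{"api": "carry_out", "payload": {
  "deltas": [
    [0,0.006,0,0,-0.14],
    [0,0.012,0,0,-0.18],
    [0,0.02,0,0,-0.23],
    [0,0.02,0,0,-0.23]
  ]
}}

```text
clock: 21.05
position: [0.513, 0.2888, 0.0241]
ee_rot: [0.143, 0.99, -0.001, -0.0]
ft_force: [-8.1, -3.3, 20.4]
grip_width: 0.391
grasp_force: 22.6
```

```bash
cat >> h.py <<'E'
def rep2():
    for i in range(3):
        c,P,x,y=jaw("top"); ok=(c["depth"]>0)&(abs(x-.522)<.03)
        k=ok&(P[...,2]>.076)&(P[...,2]<.088)&(y>.19)&(y<.23); j=(c["depth"]>0)&(abs(x-.522)<.012)&(P[...,2]>.050)&(P[...,2]<.058)&(y>.24)&(y<.31)
        fl=ok&(P[...,2]>.059)&(P[...,2]<.067)&(y>.17)&(y<.245)
        n=(c["depth"]>0)&(abs(x-.522)<.009)&(P[...,2]>.036)&(P[...,2]<.048)&(y>.22)&(y<.27)
        print("knob yc",y[k].mean().round(4),"xc",x[k].mean().round(4),"flange",y[fl].min().round(4),y[fl].max().round(4),"z",np.median(P[fl][:,2]).round(4),"jaw front",np.percentile(y[j],[2,10,50]).round(4),"nose",y[n].min().round(4))
E
python3 - <<'E'
from h import *
np.set_printoptions(precision=4,suppress=True)
rep2(); go([.51,.28,.02],-16.5)
E
```

```text
knob yc 0.2106 xc 0.5223 flange 0.1857 0.2357 z 0.0616 jaw front [0.2554 0.2582 0.2721] nose 0.2372
knob yc 0.2107 xc 0.5224 flange 0.1858 0.2354 z 0.0619 jaw front [0.2542 0.2567 0.2711] nose 0.2369
knob yc 0.2106 xc 0.5224 flange 0.1854 0.2355 z 0.0616 jaw front [0.2551 0.2576 0.2712] nose 0.2372
t 21.2 pos [0.513  0.2888 0.0241] yaw 163.6 tilt [-0.0002 -0.0012 -1.    ] d [ 0.0024 -0.0616  0.0276] spin 0.0033 j [ 0.15  0.66 -0.96  1.72  0.61  1.09  0.27] F [-8.  -3.2 20.9] w 0.388 22.619314185244548
```

The nose is up against the pot, about 4 mm in, and the pot is home. One more partial stroke, taken in small steps.

Emit:
{"api": "carry_out", "payload": {
  "deltas": [
    [0,-0.025,-0.01,0,0],
    [0,-0.05,-0.01,0,0.15],
    [0,-0.066,-0.01,0,0.22],
    [0,-0.066,-0.01,0,0.22],
    [0,-0.063,-0.01,0,0.2],
    [0,-0.053,-0.01,0,0.13],
    [0,-0.043,-0.01,0,0.07],
    [0,-0.037,-0.01,0,0.03],
    [0,-0.037,-0.01,0,0.03]
  ]
}}

```text
clock: 22.32
position: [0.5118, 0.2837, 0.0246]
ee_rot: [0.142, 0.99, -0.0, 0.0]
ft_force: [-1.2, 1.1, 7.1]
grip_width: 0.515
grasp_force: 6.3
```

```bash
python3 - <<'E'
from h import *
np.set_printoptions(precision=4,suppress=True)
rep2(); go([.51,.28,.02],-16.5)
E
```

```text
knob yc 0.2105 xc 0.5224 flange 0.186 0.2355 z 0.0618 jaw front [0.2567 0.2587 0.2735] nose 0.2377
knob yc 0.2107 xc 0.5224 flange 0.186 0.2351 z 0.062 jaw front [0.257  0.2602 0.2733] nose 0.2374
knob yc 0.2106 xc 0.5223 flange 0.1857 0.2353 z 0.0619 jaw front [0.2558 0.259  0.2735] nose 0.2374
t 22.48 pos [0.5118 0.2836 0.0246] yaw 163.65 tilt [ 0.0003 -0.0001 -1.    ] d [ 0.0044 -0.0266  0.0305] spin 0.0049 j [ 0.16  0.66 -0.97  1.73  0.61  1.08  0.28] F [-1.1  1.3  7.7] w 0.52 6.417732462286949
```

Emit:
{"api": "carry_out", "payload": {
  "deltas": [
    [0,0.006,0,0,-0.01],
    [0,0.012,0,0,-0.05],
    [0,0.012,0,0,-0.05]
  ]
}}

```text
clock: 22.85
position: [0.5122, 0.2852, 0.0249]
ee_rot: [0.143, 0.99, -0.0, 0.0]
ft_force: [-3.8, 0.3, 12.6]
grip_width: 0.481
grasp_force: 11.5
```

```bash
python3 - <<'E'
from h import *
np.set_printoptions(precision=4,suppress=True)
rep2(); go([.51,.28,.02],-16.5)
E
```

```text
knob yc 0.2107 xc 0.5224 flange 0.1864 0.2351 z 0.0622 jaw front [0.2548 0.2579 0.2726] nose 0.2372
knob yc 0.2107 xc 0.5226 flange 0.186 0.2347 z 0.0616 jaw front [0.2555 0.2582 0.2734] nose 0.2365
knob yc 0.2105 xc 0.5225 flange 0.1859 0.235 z 0.0619 jaw front [0.2558 0.2578 0.2723] nose 0.2375
t 23.0 pos [0.5122 0.2852 0.0249] yaw 163.61 tilt [ 0.     -0.0006 -1.    ] d [ 0.004  -0.0373  0.0329] spin 0.0036 j [ 0.16  0.66 -0.97  1.73  0.61  1.09  0.28] F [-4.2 -0.1 11.5] w 0.475 11.260798126459122
```

Emit:
{"api": "carry_out", "payload": {
  "deltas": [
    [0,0.007,0,0,-0.09],
    [0,0.007,0,0,-0.1],
    [0,0.007,0,0,-0.1]
  ]
}}

```text
clock: 23.38
position: [0.5123, 0.2862, 0.0251]
ee_rot: [0.143, 0.99, -0.0, -0.0]
ft_force: [-4.2, -1.0, 14.7]
grip_width: 0.453
grasp_force: 15.3
```

```bash
python3 - <<'E'
from h import *
np.set_printoptions(precision=4,suppress=True)
rep2(); rep2(); go([.51,.28,.02],-16.5)
E
```

```text
knob yc 0.2106 xc 0.5224 flange 0.1858 0.2353 z 0.0615 jaw front [0.2542 0.2571 0.2717] nose 0.237
knob yc 0.2109 xc 0.5224 flange 0.1858 0.2356 z 0.0619 jaw front [0.2546 0.258  0.2727] nose 0.237
knob yc 0.2107 xc 0.5224 flange 0.1859 0.2347 z 0.0617 jaw front [0.2546 0.2573 0.271 ] nose 0.2371
knob yc 0.2105 xc 0.5225 flange 0.1859 0.2356 z 0.0616 jaw front [0.2539 0.2568 0.2718] nose 0.2368
knob yc 0.2108 xc 0.5224 flange 0.1859 0.2353 z 0.0619 jaw front [0.254  0.2567 0.2705] nose 0.2373
knob yc 0.2106 xc 0.5226 flange 0.186 0.2352 z 0.0617 jaw front [0.2542 0.2567 0.2712] nose 0.2372
t 23.68 pos [0.5123 0.2862 0.0251] yaw 163.6 tilt [-0.0002 -0.0008 -1.    ] d [ 0.0033 -0.0438  0.0341] spin 0.0032 j [ 0.16  0.66 -0.97  1.73  0.61  1.09  0.28] F [-4.6 -1.1 14.5] w 0.455 15.179482628591359
```

Emit:
{"api": "carry_out", "payload": {
  "deltas": [
    [0,0.005,0,0,-0.14],
    [0,0.005,0,0,-0.14],
    [0,0.005,0,0,-0.14]
  ]
}}

```text
clock: 24.05
position: [0.5125, 0.287, 0.0253]
ee_rot: [0.143, 0.99, -0.0, -0.0]
ft_force: [-5.2, -1.2, 16.6]
grip_width: 0.437
grasp_force: 17.4
```

```bash
python3 - <<'E'
from h import *
np.set_printoptions(precision=4,suppress=True)
rep2(); rep2(); go([.51,.28,.02],-16.5)
c=camera("top"); P=cloud(c)
for y in np.arange(.232,.262,.002):
    X=y*YC+.522*XC; u,v=proj(c,[*X,.044]).round().astype(int); print(round(y,4),c["img"][v,u,0],(P[v,u,:2]@YC).round(4),P[v,u,2].round(4))
E
```

```text
knob yc 0.2106 xc 0.5227 flange 0.1858 0.2346 z 0.0616 jaw front [0.2525 0.2552 0.27  ] nose 0.2369
knob yc 0.2107 xc 0.5224 flange 0.1858 0.2351 z 0.0619 jaw front [0.2535 0.256  0.2708] nose 0.2375
knob yc 0.2107 xc 0.5225 flange 0.1858 0.2354 z 0.0619 jaw front [0.2531 0.2562 0.2709] nose 0.2367
knob yc 0.2104 xc 0.5227 flange 0.1852 0.2348 z 0.0615 jaw front [0.2531 0.2559 0.27  ] nose 0.2367
knob yc 0.2104 xc 0.5225 flange 0.1858 0.2352 z 0.0615 jaw front [0.253  0.2557 0.271 ] nose 0.2372
knob yc 0.2102 xc 0.5225 flange 0.1858 0.2347 z 0.0619 jaw front [0.2531 0.2555 0.2702] nose 0.2373
t 24.35 pos [0.5125 0.287  0.0253] yaw 163.59 tilt [-0.0002 -0.0007 -1.    ] d [ 0.003  -0.0493  0.0352] spin 0.0031 j [ 0.16  0.66 -0.97  1.72  0.61  1.09  0.27] F [-6.6 -1.8 16. ] w 0.435 17.34811181668192
0.232 241 0.2288 0.0621
0.234 241 0.2308 0.0659
0.236 237 0.2336 0.0641
0.238 115 0.238 0.0501
0.24 115 0.238 0.0501
0.242 156 0.2426 0.0412
0.244 236 0.2445 0.0453
0.246 193 0.2478 0.0407
0.248 193 0.2478 0.0407
0.25 168 0.249 0.0499
0.252 131 0.2528 0.0462
0.254 131 0.2528 0.0462
0.256 204 0.2549 0.0492
0.258 229 0.2567 0.0539
0.26 179 0.2595 0.0522
```

The jaw advance and the pushback on release both put the nose at about 6–7 mm in. The lid is level (flange at 62 mm) and the grip holds. Settling briefly, then handing in.

Emit:
{"api": "carry_out", "payload": {
  "deltas": [
    [0,0,0,0,-0.14],
    [0,0,0,0,-0.14],
    [0,0,0,0,-0.14],
    [0,0,0,0,-0.14]
  ]
}}

```text
clock: 24.9
position: [0.5125, 0.287, 0.0253]
ee_rot: [0.143, 0.99, -0.0, -0.0]
ft_force: [-6.1, -1.8, 16.8]
grip_width: 0.434
grasp_force: 17.3
```

```bash
python3 - <<'E'
from h import *
rep2(); print(ticket.hand_in())
E
```

```text
knob yc 0.2105 xc 0.5225 flange 0.1857 0.2353 z 0.0619 jaw front [0.2528 0.2564 0.2702] nose 0.2371
knob yc 0.2105 xc 0.5225 flange 0.1856 0.2354 z 0.0617 jaw front [0.2526 0.256  0.2706] nose 0.2375
knob yc 0.2105 xc 0.5223 flange 0.1857 0.235 z 0.0619 jaw front [0.2534 0.2563 0.2702] nose 0.2368
the job is handed in; nothing more can be done
None
```

I handed the job in at about 25 s on the robot's clock, with no verdict returned: the lid sits level on the pot, the pot is home in the V, and the hand still holds the trigger with the nose pressed in an estimated 6–7 mm.

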